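# Load the rotisserie basket with lemons and bar it

## Robot

A 6-joint arm with a two-finger parallel gripper is mounted at the origin on the work surface; the furniture and walls round the work are solid. World frame = base frame: x ahead of the robot, y to its left, z up, the work surface at z = 0. Lengths are in m, angles in rad, forces in N, time in s.
With the tool pointing down it reaches from about 0.3 to 0.75 m from the base axis. Payload 8.5 kg.
Tool frame: the origin (TCP) lies midway between the tips of the shut fingers; the grasp point (between the pads) lies 19 mm behind it (r.grasp_offset is the distance from the TCP to the grasp point, in m); z points along the fingers, y is the line along which they close (so a half turn about z gives the same grasp; the last joint's range is limited). The gripper opens to 88 mm and grips with 3 to 60 N. Pads are 18 mm wide; open, the fingers measure 123 mm over their backs; the gripper's body (75 mm by 187 mm) begins 45 mm behind the grasp point.
Start: joints at [-1.496, 0.381, 1.297, -0, 1.464, -0.215], TCP at [0.157, -0.527, 0.239] pointing down, gripper open.
Joint ranges: [-3.11, 3.11], [-0.89, 2.33], [0.22, 2.48], [-1.42, 4.56], [0.17, 2.85], [-2.88, 2.88]. Speed limits (rad/s): [2.39, 2.39, 3.14, 3.14, 3.14, 3.14].

## Interface

Orientations are given as a 3x3 rotation matrix whose columns are the frame's x, y, z axes.
In Python, from rig import r, viewer gives the robot as it stands. The module is installed in compiled form; this text tells all that it offers.
- The arm moves only by the tool apply_moves, never from a script. Its arguments are lists of equal length, an entry for each row: "jaw": the finger opening in cm, from 0 to 8.81; "travel": the shift along the tool's x, y, z in cm, a list of three; "yaw": the turn about the tool's z in degrees. In form: {"jaw": [jaw, ...], "travel": [[tx, ty, tz], ...], "yaw": [yaw, ...]}. A call has 1 to 5 rows; each row is the pose to reach, as a shift and turn from the pose commanded when the call began, along the tool's axes at that moment; what a row does not reach only later rows make up. A row lasts 1/10 s, in which the tool goes at most 50 mm and 8.59 degrees, less where a joint would pass 70% of its speed; a pose out of reach is approached as far as the arm can. A call with a gripper value outside its range is refused whole. The fingers move at their own pace and stop on an object; "newtons" is the grip in N (left out, the last holds). Time passes only in rows, so rows that repeat a pose let the fingers close. It gives the time, the measured TCP pose, the force, the opening and the grip force at its end, in the units of the state.
- r.get_obs(): the state, without advancing time (a new reading comes with each control period).
- viewer.camera(name): name is "scene" or "top" or "wrist"; returns the picture (480x640x3 uint8, blue, green, red); there is no depth.
- viewer.get_calibration(name): a dict with "fx", "fy", "cx", "cy" (pixels), "origin" and "orientation" of the camera in the world. Camera axes: x right, y down, z forward; pixel columns grow to the right and rows downward; lengths in m; the calibration is good to about 2 mm. The wrist camera is an equidistant fisheye: a pixel r from the principal point sees the ray r / f radians off the axis. A picture is of the moment at which its call begins: read the wrist's pose just before it. get_calibration takes no time and is no camera call; for the wrist camera it gives the pose at the moment of the call.
- r.job_done(): hands the job in; it is judged then, once.
The state is a dict: "time_s": time; "q": joint angles; "joint_vel": joint speeds; "joint_efforts": joint torques, N m; "tool_pos": TCP position; "tcp_rot": TCP orientation; "contact_force": force on the tool from outside, world axes, zero at the start; "wrist_torque": the same for the moment, N m; "opening": finger opening in m; "grip_force": force on a finger pad.
Only numpy, scipy, OpenCV 4.12 (cv2) and the standard library are available. Lean on these libraries where they do the work, as an engineer would, in place of code of your own. Each camera call takes 0.05 s, during which the arm holds its last target. There are 200 camera calls.

## Task

Turn the rotisserie basket on its axis by the wooden hand grip until the red mark faces straight up and leave it there, then put every lemon from the wooden tray into the basket. Last, thread the retaining rod through both eyelets above the lemons, starting at the end away from the hand grip, and push it right in until its red handle is up against the first eyelet; let go of everything and leave the mug, the cactus and the candle alone.

Things in the scene. Friction and masses are not known exactly. Their poses are not given: they have to be found in the camera images.
- stand: Fixed rotisserie stand: dark base plate 140 x 236 x 13 mm with two grey upright pillars (44 mm wide, 12 mm thick, centred at y = -102 and +102 mm in its frame, tops 126 mm above the worktop). Origin on the worktop under its middle. Its y axis is the direction of the turning axis, which lies 118 mm above the worktop; the basket hangs between the two pillars.
- basket (a joint): Turning angle of the basket on its centres (rad), positive turning about the stand's +y axis (right hand). At 0 and at +-2 pi the red mark and the mouth face straight up; any whole turn is as good; range -7 to 7. The axis is stiff (about 0.25 N m friction) and stays where it is left; turn it by the wooden hand grip.
- basket_mid (a point): Middle of the turning axis of the steel basket; axes turn with it: y along the axis to the hand grip, z out of the mouth (up when the mark is up). Open tray, inside 150 mm (x) by 160 mm (y), sheet 4 mm, inner floor at z = -28 mm, beaded rim at z = +3 mm; a strap (22 x 6 mm) at the middle of each end carries an eyelet above it. Turning sweeps a radius of 86 mm.
- grip (a point): Middle of the round wooden hand grip on the basket's axis, outside the +y pillar: 40 mm diameter, 66 mm long (114 to 180 mm from basket_mid along y). A red stripe along one side of it is the mark: it lies on the same side as the basket's mouth.
- eye_near (a point): Centre of the eyelet at the basket's -y end (the end away from the hand grip), on the mouth side 55 mm from the axis: steel ring, hole 18 mm diameter along the basket's y axis, 29 mm outside, 6 mm thick, at y = -83 mm. The rod goes in here first.
- eye_far (a point): Centre of the like eyelet at the hand-grip end, at y = +83 mm in the basket's frame.
- rod: Loose retaining rod, 251 mm long, 80 g: red square handle 56 x 18 x 18 mm and a straight steel shaft 9 mm thick and 195 mm long with a round tip. Origin at the middle of the handle, +x along the shaft to the tip. It lies on the worktop with the tip towards the stand's hand-grip side (roughly +y); the handle is too thick to pass an eyelet.
- rod_tip (a point): The round tip of the rod, 223.5 mm from the handle's middle along +x.
- rod_neck (a point): Where the rod's shaft leaves the handle, 28 mm from the handle's middle along +x.
- lemon_a: A loose lemon, 71 x 53 x 51 mm, lying on the tray; may be absent (then None). Origin on its skin, at the underside as it first lies; x is the long direction. It can roll.
- lemon_a_mid (a point): Centre of that lemon (None if it is absent).
- lemon_b: A loose lemon, 72 x 57 x 58 mm, lying on the tray; may be absent (then None). Origin on its skin, at the underside as it first lies; x is the long direction. It can roll.
- lemon_b_mid (a point): Centre of that lemon (None if it is absent).
- lemon_c: A loose lemon, 71 x 53 x 51 mm, lying on the tray; may be absent (then None). Origin on its skin, at the underside as it first lies; x is the long direction. It can roll.
- lemon_c_mid (a point): Centre of that lemon (None if it is absent).
- lemon_d: A loose lemon, 72 x 57 x 58 mm, lying on the tray; may be absent (then None). Origin on its skin, at the underside as it first lies; x is the long direction. It can roll.
- lemon_d_mid (a point): Centre of that lemon (None if it is absent).
- mug: Bystander: white mug with a leaf pattern, 82 x 112 x 94 mm, origin under its middle. Leave it alone.
- cactus: Bystander: cream pot with round cacti, 115 x 115 x 112 mm, origin under its middle. Leave it alone.
- candle: Bystander: candle in a glass, 76 x 76 x 90 mm, origin under its middle. Leave it alone.
- tray: Fixed low wooden tray, 224 x 224 mm, floor 5 mm thick, rim 8 mm wide and 12 mm high above the worktop, that keeps the lemons from rolling away. Origin on the worktop under its middle.
Things that resemble listed ones, but are neither listed nor needed, are in the scene too. Leave any purple or turquoise look-alike of the lemon_b alone.

How it is judged:
On the way, in this order (a step that is already met when the one before it is completed fails the run):
1. the basket is turned so that the red mark faces up (angle between basket_mid's own z axis and vertical below 0.12 rad), for 0.3 s.
2. every lemon lies in the upturned basket (angle between basket_mid's own z axis and vertical below 0.12 rad and x of lemon_a_mid in the frame of basket_mid between -0.075 and 0.075 m and y of lemon_a_mid in the frame of basket_mid between -0.08 and 0.08 m and z of lemon_a_mid in the frame of basket_mid between -0.03 and 0.03 m and x of lemon_b_mid in the frame of basket_mid between -0.075 and 0.075 m and y of lemon_b_mid in the frame of basket_mid between -0.08 and 0.08 m and z of lemon_b_mid in the frame of basket_mid between -0.03 and 0.03 m and x of lemon_c_mid in the frame of basket_mid between -0.075 and 0.075 m and y of lemon_c_mid in the frame of basket_mid between -0.08 and 0.08 m and z of lemon_c_mid in the frame of basket_mid between -0.03 and 0.03 m and x of lemon_d_mid in the frame of basket_mid between -0.075 and 0.075 m and y of lemon_d_mid in the frame of basket_mid between -0.08 and 0.08 m and z of lemon_d_mid in the frame of basket_mid between -0.03 and 0.03 m), for 0.3 s.
3. the rod is through both eyelets, right in (y of rod_tip in the frame of basket_mid above 0.092 m and x of rod_tip in the frame of basket_mid between -0.012 and 0.012 m and z of rod_tip in the frame of basket_mid between 0.043 and 0.067 m and x of rod_neck in the frame of basket_mid between -0.012 and 0.012 m and z of rod_neck in the frame of basket_mid between 0.043 and 0.067 m), for 0.2 s.
At the end, for the whole second after the job is handed in: Mark up within 7 degrees; every lemon's centre inside the basket walls, within 30 mm of axis height; rod through both eyelets (within 12 mm of their line), tip at least 6 mm beyond the far one, handle so within 16 mm of the near one; all at rest (all of step 2 and all of step 3 and linear speed of each of lemon_a, lemon_b, lemon_c, lemon_d, rod below 0.03 m/s and velocity of joint basket between -0.1 and 0.1 rad/s); the robot touches nothing.
It fails at once if the mug, the cactus or the candle is knocked away (moved over 4 cm) (distance of any of mug, cactus, candle from where it was at the start of the episode above 0.04 m).
Of lemon_a, lemon_b, lemon_c, lemon_d only 3 to 4 are there at a start; the rules pass over those that are not, and their reading is None.
At some moment in a run one of lemon_a, lemon_b, lemon_c, lemon_d, rod may be knocked a few centimetres aside while the robot is not near it.
Once in a run the grip may slacken for a moment while it holds something.
It also fails if it takes over 210 s, if anything falls off the work surface, if the arm or the gripper's body presses on something with over 40 N, if the wrist force passes 120 N, or if a joint passes its speed limit or range.

## Working session

There is one attempt and no reset: what is moved stays moved. The work goes in short steps, Python scripts to look and compute and a tool call to move; the robot and the scene stay as the last step left them, time stands still between calls to the robot, and variables do not carry over. Pictures are saved under pics/ and viewed, at most 14 in all, crops included, and the job is handed in when it is done.

Besides the shell and the picture viewer there is one more tool, called after "Request:" in YAML: its name, and indented under it one key for each argument. apply_moves: Moves the arm, as the interface text tells. Its arguments: {"type":"object","properties":{"jaw":{"type":"array"},"travel":{"type":"array"},"yaw":{"type":"array"},"newtons":{"type":"number"}},"required":["jaw","travel","yaw"]}

```bash
mkdir -p pics; cat > h.py <<'E'
import numpy as np, cv2
from rig import r, viewer
def snap(n,name):
    im=viewer.camera(n); cv2.imwrite(f'pics/{name}.png',im); return im
def ray(cal,u,v):
    x=(u-cal['cx'])/cal['fx']; y=(v-cal['cy'])/cal['fy']
    d=np.array(cal['orientation'])@np.array([x,y,1.]); return np.array(cal['origin']),d/np.linalg.norm(d)
def rayw(cal,u,v):
    a=(u-cal['cx'])/cal['fx']; b=(v-cal['cy'])/cal['fy']; t=np.hypot(a,b)
    s=np.sin(t)/t if t>1e-9 else 1
    return np.array(cal['origin']),np.array(cal['orientation'])@np.array([a*s,b*s,np.cos(t)])
def plane(cal,u,v,z,f=ray):
    o,d=f(cal,u,v); return o+d*(z-o[2])/d[2]
def tri(rays):
    A=0;b=0
    for o,d in rays:
        P=np.eye(3)-np.outer(d,d); A=A+P; b=b+P@o
    return np.linalg.solve(A,b)
def proj(cal,p):
    c=np.array(cal['orientation']).T@(np.array(p)-np.array(cal['origin'])); return cal['fx']*c[0]/c[2]+cal['cx'],cal['fy']*c[1]/c[2]+cal['cy']
def projw(cal,p):
    c=np.array(cal['orientation']).T@(np.array(p)-np.array(cal['origin'])); n=np.hypot(c[0],c[1]);t=np.arctan2(n,c[2])
    return cal['fx']*t*c[0]/n+cal['cx'],cal['fy']*t*c[1]/n+cal['cy']
def st():
    o=r.get_obs(); print('t',round(o['time_s'],2),'p',np.round(o['tool_pos'],4),'R',np.round(o['tcp_rot'],3).tolist(),'F',np.round(o['contact_force'],1),'op',round(o['opening'],4),'g',round(o['grip_force'],1)); return o
def go(p,yaw=0):
    "shift in cm along tool axes to reach world p"
    o=r.get_obs(); return np.round(np.array(o['tcp_rot']).T@(np.array(p)-o['tool_pos'])*100,2)
E
python3 - <<'E'
from h import *
np.set_printoptions(suppress=True,precision=3)
st()
for n in ['scene','top']:
    snap(n,n); c=viewer.get_calibration(n); print(n,c)
E
```

```text
t 0.0 p [ 0.157 -0.527  0.238] R [[0.958, 0.286, -0.0], [0.286, -0.958, 0.001], [0.0, -0.001, -1.0]] F [0.3 0.8 0.9] op 0.088 g 0.0
scene {'fx': 479.9208835750143, 'fy': 479.9208835750143, 'cx': 314.93888749654604, 'cy': 237.30576335570197, 'origin': array([-0.39 ,  0.473,  1.165]), 'orientation': array([[-0.448, -0.656,  0.607],
       [-0.894,  0.318, -0.317],
       [ 0.015, -0.685, -0.729]])}
top {'fx': 522.8837923567805, 'fy': 522.8837923567805, 'cx': 315.9611543287389, 'cy': 236.50066486350718, 'origin': array([0.375, 0.025, 1.392]), 'orientation': array([[-0.03 , -0.996,  0.088],
       [-1.   ,  0.029, -0.01 ],
       [ 0.007, -0.089, -0.996]])}
```

View pics/top.png

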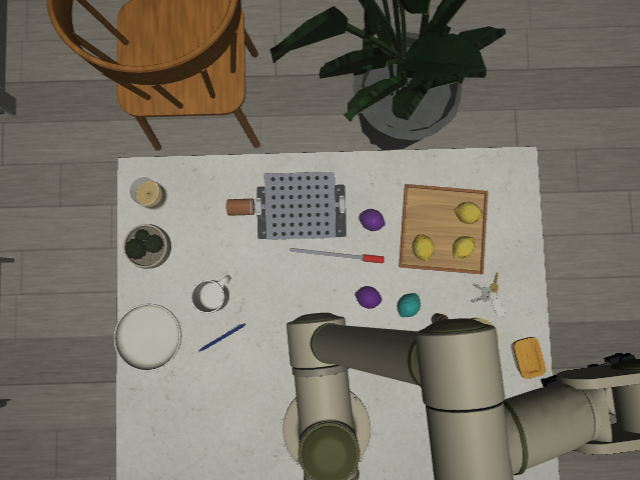

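View pics/scene.png

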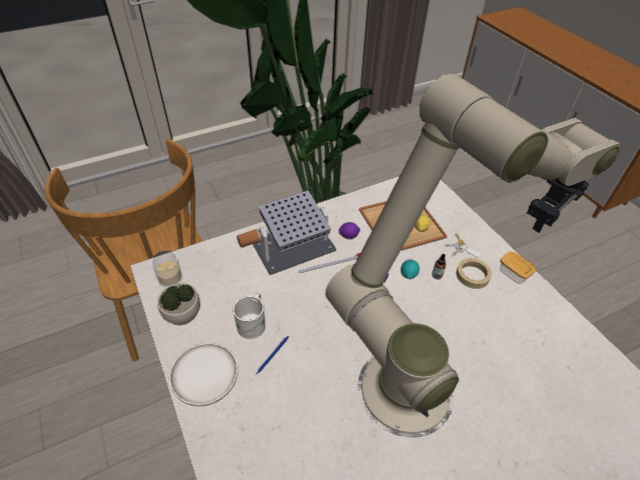

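The top view shows the basket mouth down, with its perforated bottom up around (300,205), and the hand grip to its left at (240,207), which is world +y. The rod runs from its tip at (290,250) to the red handle at (375,259). Three lemons lie on the tray at (468,212), (424,247) and (463,247). 

Things that could be mistaken for lemons:
- the purple ones at (372,219) and (369,297)
- the turquoise one at (409,305)
- the orange-yellow box at (529,357)

Things that could be mistaken for the rod are the blue pen at (222,337) and the keys at (488,290). I'm choosing the three yellow fruits on the tray.

```bash
cat > m.py <<'E'
from h import *
np.set_printoptions(suppress=True,precision=4)
def blobs(m,amin):
    n,l,s,c=cv2.connectedComponentsWithStats(m.astype(np.uint8)); return [(c[i],s[i],l==i) for i in range(1,n) if s[i,4]>=amin]
def lemons(im,cal):
    h=cv2.cvtColor(im,cv2.COLOR_BGR2HSV); m=(h[...,0]>22)&(h[...,0]<34)&(h[...,1]>120)&(h[...,2]>90)
    m=cv2.morphologyEx(m.astype(np.uint8),cv2.MORPH_OPEN,np.ones((3,3)))
    out=[]
    for c,s,k in blobs(m,80):
        pts=np.argwhere(k)[:,::-1].astype(np.float32); (cx,cy),(w,hh),a=cv2.minAreaRect(pts)
        p=plane(cal,c[0],c[1],0.032); ev,vec=np.linalg.eigh(np.cov(pts.T)); v=vec[:,1]
        q=plane(cal,c[0]+5*v[0],c[1]+5*v[1],0.032)-p
        out.append((p,np.degrees(np.arctan2(q[1],q[0])),s[4],c,np.sqrt(ev)*4*np.linalg.norm(q)/5*1000))
    return out
def rodm(im,cal):
    h=cv2.cvtColor(im,cv2.COLOR_BGR2HSV); m=((h[...,0]<6)|(h[...,0]>174))&(h[...,1]>150)&(h[...,2]>90)
    return [(plane(cal,*c,0.014),s[4],c) for c,s,k in blobs(m,30)]
E
python3 - <<'E'
from m import *
im=cv2.imread('pics/top.png'); c=viewer.get_calibration('top')
for x in lemons(im,c): print(x)
for x in rodm(im,c): print('red',x)
print('tip',plane(c,290.5,249.8,0.005))
h=cv2.cvtColor(im,cv2.COLOR_BGR2HSV)
m=(h[...,0]<16)&(h[...,1]>90)&(h[...,2]>60); m[:,:220]=0;m[:,258:]=0;m[:190]=0;m[225:]=0
for cc,s,k in blobs(m,50): print('grip',plane(c,*cc,0.125),s)
a=cv2.resize(im[160:280,215:395],None,fx=4.4,fy=4.4,interpolation=cv2.INTER_CUBIC)
cv2.imwrite('pics/topz.png',a)
im=cv2.imread('pics/scene.png')
cv2.imwrite('pics/scz.png',cv2.resize(im[180:290,220:400],None,fx=4.4,fy=4.4,interpolation=cv2.INTER_CUBIC))
E
```

```text
(array([ 0.5477, -0.3906,  0.032 ]), np.float64(68.52939346510911), np.int32(383), array([468.4569, 212.235 ]), array([52.8778, 63.9866]))
(array([ 0.4589, -0.2675,  0.032 ]), np.float64(-171.4694646009062), np.int32(390), array([423.359, 247.3  ]), array([51.6438, 65.9393]))
(array([ 0.4555, -0.3723,  0.032 ]), np.float64(132.6932725142848), np.int32(342), array([463.4357, 247.4269]), array([48.2777, 64.1352]))
red (array([ 0.4346, -0.1382,  0.014 ]), np.int32(122), array([373.4754, 258.4016]))
tip [0.4643 0.0803 0.005 ]
grip [0.5659 0.2005 0.125 ] [227 199  23  16 357]
```

View pics/topz.png

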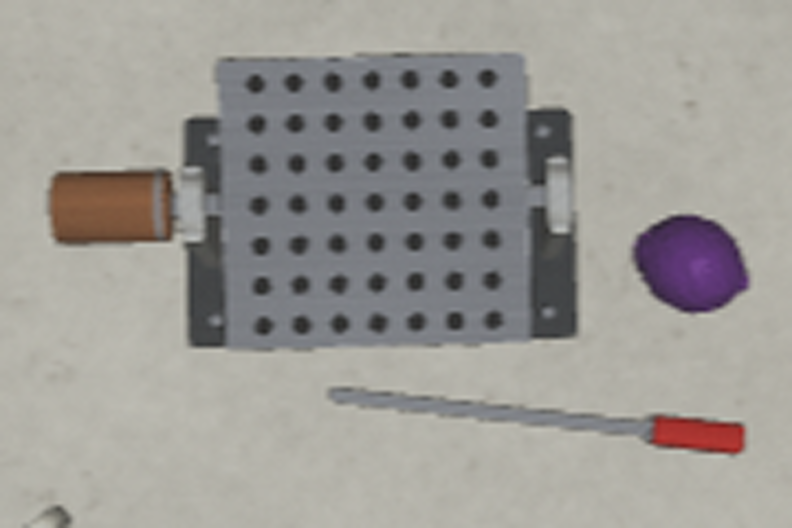

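View pics/scz.png

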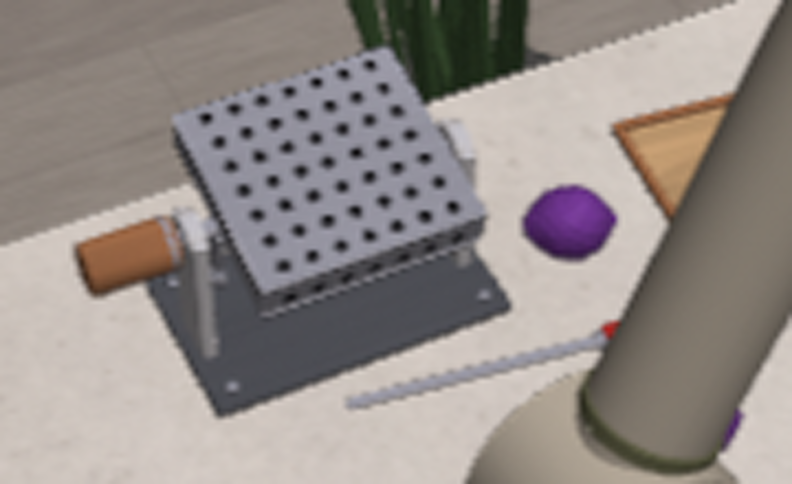

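```bash
python3 - <<'E'
from m import *
ct=viewer.get_calibration('top'); cs=viewer.get_calibration('scene')
T=lambda a,b:(215+a/4.4,160+b/4.4); S=lambda a,b:(220+a/4.4,180+b/4.4)
pa=plane(ct,*T(190,205),.126); pb=plane(ct,*T(559,195),.126); print('pillars',pa,pb,np.linalg.norm(pa-pb),(pa+pb)/2)
B=[plane(ct,*T(*q),.013) for q in [(187,118),(570,108),(577,338),(190,347)]]; print('plate',np.mean(B,0),[np.linalg.norm(B[i]-B[(i+1)%4]).round(4) for i in range(4)])
C=[]
for t,s in [((218,60),(175,120)),((524,55),(390,48)),((531,340),(484,215)),((226,350),(265,293))]:
    C.append(tri([ray(ct,*T(*t)),ray(cs,*S(*s))])); print(C[-1])
C=np.array(C); m=(pa+pb)/2; y=(pa-pb); y[2]=0; y/=np.linalg.norm(y); x=np.cross(y,[0,0,1]); print('yaw',np.degrees(np.arctan2(-y[0],y[1])))
ex=((C[0]-C[3])+(C[1]-C[2]))/2; print('tilt of face',np.degrees(np.arctan2(ex[2],ex@x)),np.linalg.norm(ex), C.mean(0)-m+[0,0,.008], (C.mean(0)-m)@x)
g0,d0=ray(cs,*S(128,258)); print('grip scene ray at z .118', plane(cs,*S(128,258),.122))
st()
E
```

```text
pillars [0.5645 0.1517 0.126 ] [ 0.5642 -0.0533  0.126 ] 0.2049866636050316 [0.5643 0.0492 0.126 ]
plate [0.5645 0.0479 0.013 ] [np.float64(0.2325), np.float64(0.1403), np.float64(0.2329), np.float64(0.1394)]
[0.6386 0.1306 0.1556]
[ 0.6359 -0.0354  0.1606]
[ 0.4838 -0.0343  0.1298]
[0.482  0.1319 0.1325]
yaw -0.07692019382769957
tilt of face 9.896840448866637 0.1566859169056173 [-0.0042 -0.001   0.0266] -0.004232634102439685
grip scene ray at z .118 [0.5597 0.1977 0.122 ]
t 0.1 p [ 0.1571 -0.5268  0.2382] R [[0.958, 0.286, -0.0], [0.286, -0.958, 0.001], [0.0, -0.001, -1.0]] F [-0.1  0.7  0.5] op 0.0885 g 0.0
```

The top crop puts the pillars at crop (190,205) and (559,195), and the scene crop confirms the bottom face tilted by 10°. So the axis is at about (0.5645, 0.048, 0.118) along world y, and the basket must turn about -170°. I'll now move to above the hand grip, with the fingers closing along world x.

Request:
apply_moves:
  jaw: [8.8,8.8,8.8,8.8,8.8]
  travel:
    - [0,0,-6.2]
    - [60.1,-58.8,-6.2]
    - [60.1,-58.8,-6.2]
    - [60.1,-58.8,-6.2]
    - [60.1,-58.8,-6.2]
  yaw: [0,-73.4,-73.4,-73.4,-73.4]

```text
time_s: 0.6
tool_pos: [0.2546, -0.3502, 0.2914]
tcp_rot: [[0.625, 0.78, -0.0], [0.78, -0.625, 0.001], [0.0, -0.0, -1.0]]
contact_force: [0.8, 0.2, -0.3]
opening: 0.0878
grip_force: 0.0
```

```bash
python3 -c "
from h import *
st();print(go([.5645,.208,.30]))"
```

```text
t 0.6 p [ 0.2546 -0.3502  0.2914] R [[0.625, 0.78, -0.0], [0.78, -0.625, 0.001], [0.0, -0.0, -1.0]] F [ 0.8  0.2 -0.3] op 0.0878 g 0.0
[ 62.94 -10.72  -0.84]
```

Request:
apply_moves:
  jaw: [8.8,8.8,8.8,8.8,8.8]
  travel:
    - [62.5,-10.7,-0.8]
    - [62.5,-10.7,-0.8]
    - [62.5,-10.7,-0.8]
    - [62.5,-10.7,-0.8]
    - [62.5,-10.7,-0.8]
  yaw: [-38,-38,-38,-38,-38]

```text
time_s: 1.1
tool_pos: [0.3769, -0.1322, 0.2948]
tcp_rot: [[0.013, 1.0, 0.0], [1.0, -0.013, -0.0], [-0.0, 0.0, -1.0]]
contact_force: [1.7, -0.4, 0.0]
opening: 0.0879
grip_force: 0.0
```

```bash
python3 -c "
from h import *
st();print(go([.5645,.208,.30]))"
```

```text
t 1.1 p [ 0.3769 -0.1322  0.2948] R [[0.013, 1.0, 0.0], [1.0, -0.013, -0.0], [-0.0, 0.0, -1.0]] F [ 1.7 -0.4  0. ] op 0.0879 g 0.0
[34.26 18.31 -0.52]
```

Request:
apply_moves:
  jaw: [8.8,8.8,8.8,8.8,8.8]
  travel:
    - [34,18,-0.5]
    - [34,18,-0.5]
    - [34,18,-0.5]
    - [34,18,-0.5]
    - [34,18,-0.5]
  yaw: [-0.7,-0.7,-0.7,-0.7,-0.7]

```text
time_s: 1.6
tool_pos: [0.4979, 0.0869, 0.2978]
tcp_rot: [[0.005, 1.0, -0.0], [1.0, -0.005, -0.0], [-0.0, -0.0, -1.0]]
contact_force: [1.6, -0.9, 0.1]
opening: 0.0879
grip_force: 0.0
```

Request:
apply_moves:
  jaw: [8.8,8.8,8.8,8.8,8.8]
  travel:
    - [14,7,0]
    - [14,7,0]
    - [14,7,0]
    - [14,7,0]
    - [14,7,0]
  yaw: [0,0,0,0,0]

```text
time_s: 2.1
tool_pos: [0.5682, 0.2251, 0.2969]
tcp_rot: [[0.004, 1.0, -0.002], [1.0, -0.004, -0.0], [-0.0, -0.002, -1.0]]
contact_force: [-0.2, 0.5, 0.5]
opening: 0.0881
grip_force: 0.0
```

```bash
python3 -c "
from h import *
st();print(go([.5645,.208,.30]));snap('wrist','w1');print(viewer.get_calibration('wrist'))"
```

```text
t 2.1 p [0.5682 0.2251 0.2969] R [[0.004, 1.0, -0.002], [1.0, -0.004, -0.0], [-0.0, -0.002, -1.0]] F [-0.2  0.5  0.5] op 0.0881 g 0.0
[-1.71 -0.36 -0.31]
{'fx': 371.64829954431775, 'fy': 371.64829954431775, 'cx': 317.398762827221, 'cy': 237.69284841896507, 'origin': array([0.5689138 , 0.29940838, 0.44377128]), 'orientation': array([[ 0.99998869, -0.00388021, -0.00275041],
       [-0.00451107, -0.9570203 , -0.28998584],
       [-0.00150699,  0.28999497, -0.95702698]])}
```

View pics/w1.png

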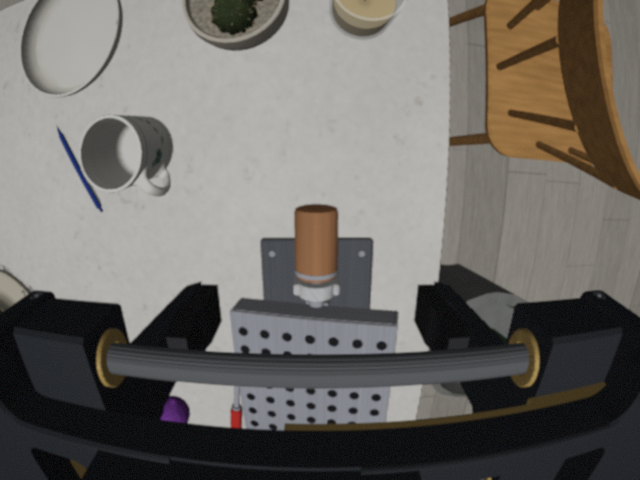

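The wrist view shows the wooden grip from (316,207) to (316,275), midway between the open fingers, with the basket below it. There is no red stripe on top.

```bash
python3 -c "
from h import *
c=viewer.get_calibration('wrist')
for v in (210,245,272): print([plane(c,u,v,.118,rayw).round(4) for u in (296,337)])
print(go([.5645,.208,.30]))"
```

```text
[array([0.5489, 0.2268, 0.118 ]), array([0.5857, 0.2266, 0.118 ])]
[array([0.5482, 0.1937, 0.118 ]), array([0.586 , 0.1936, 0.118 ])]
[array([0.5476, 0.1669, 0.118 ]), array([0.5864, 0.1667, 0.118 ])]
[-1.6  -0.34 -0.25]
```

Request:
apply_moves:
  jaw: [8.8,8.8,8.8,8.8,8.8]
  travel:
    - [-1.65,-0.2,2]
    - [-1.65,-0.2,10]
    - [-1.65,-0.2,15]
    - [-1.65,-0.2,20]
    - [-1.65,-0.2,21.3]
  yaw: [0,0,0,0,0]

```text
time_s: 2.65
tool_pos: [0.5651, 0.2058, 0.0836]
tcp_rot: [[0.008, 1.0, -0.001], [1.0, -0.008, -0.0], [-0.0, -0.001, -1.0]]
contact_force: [0.6, 1.4, -0.7]
opening: 0.0879
grip_force: 0.0
```

Request:
apply_moves:
  jaw: [8.8,8.8,8.8,8.8]
  travel:
    - [0,0,0]
    - [0,-1.2,0]
    - [0,-2,0]
    - [0,-2.4,0]
  yaw: [0,0,0,0]

```text
time_s: 3.05
tool_pos: [0.5422, 0.2075, 0.0873]
tcp_rot: [[0.006, 1.0, 0.003], [1.0, -0.006, 0.0], [0.0, 0.003, -1.0]]
contact_force: [-0.0, 0.1, -0.0]
opening: 0.0875
grip_force: 0.0
```

Request:
apply_moves:
  jaw: [8.8,8.8,8.8]
  travel:
    - [0,-0.2,0.2]
    - [0,-0.4,0.2]
    - [0,-0.4,0.2]
  yaw: [0,0,0]

```text
time_s: 3.35
tool_pos: [0.5413, 0.2078, 0.0849]
tcp_rot: [[0.006, 1.0, 0.009], [1.0, -0.006, 0.001], [0.001, 0.009, -1.0]]
contact_force: [8.5, -0.5, 3.2]
opening: 0.0884
grip_force: 4.8
```

Request:
apply_moves:
  jaw: [8.8,8.8,8.8]
  travel:
    - [0,-0.4,0]
    - [0,-0.7,0]
    - [0,-0.7,0]
  yaw: [0,0,0]

```text
time_s: 3.65
tool_pos: [0.5413, 0.2079, 0.0864]
tcp_rot: [[0.007, 1.0, 0.026], [1.0, -0.007, 0.003], [0.003, 0.026, -1.0]]
contact_force: [38.4, 0.6, -6.0]
opening: 0.0881
grip_force: 18.6
```

Request:
apply_moves:
  jaw: [8.8,8.8,8.8]
  travel:
    - [0,0,-0.5]
    - [0,0,-1.0]
    - [0,0,-1.0]
  yaw: [0,0,0]

```text
time_s: 3.95
tool_pos: [0.5418, 0.2078, 0.096]
tcp_rot: [[0.007, 1.0, 0.026], [1.0, -0.007, 0.003], [0.003, 0.026, -1.0]]
contact_force: [41.6, 2.5, -10.4]
opening: 0.0881
grip_force: 21.4
```

```bash
python3 -c "
from h import *
st();snap('top','t2');snap('wrist','w2')
a=cv2.imread('pics/t2.png')[150:280,215:395];b=cv2.imread('pics/w2.png')[150:480,150:490]
cv2.imwrite('pics/c2.png',np.hstack([cv2.resize(a,(400,300)),cv2.resize(b,(400,300))]))"
```

```text
t 3.95 p [0.5418 0.2078 0.096 ] R [[0.007, 1.0, 0.026], [1.0, -0.007, 0.003], [0.003, 0.026, -1.0]] F [ 41.6   2.5 -10.4] op 0.0881 g 21.4
```

View pics/c2.png

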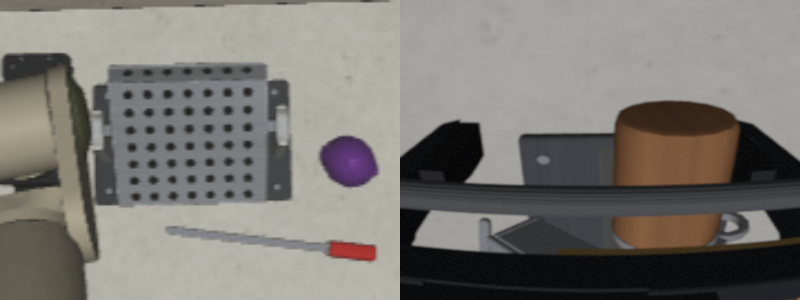

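The grip turns without slipping: a row of holes on the basket's +x wall now shows at crop (190,72). I'll finish this upstroke, then use the other finger pressed on the -x side going down.

Request:
apply_moves:
  jaw: [8.8,8.8,8.8,8.8]
  travel:
    - [0,0.15,-0.5]
    - [0,0.15,-1.0]
    - [0,0.15,-1.5]
    - [0,0.15,-1.5]
  yaw: [0,0,0,0]

```text
time_s: 4.45
tool_pos: [0.542, 0.2078, 0.1113]
tcp_rot: [[0.007, 1.0, 0.024], [1.0, -0.007, 0.002], [0.003, 0.024, -1.0]]
contact_force: [33.7, 1.8, -4.7]
opening: 0.0882
grip_force: 16.7
```

```bash
python3 -c "
from h import *
st();snap('top','t3');snap('scene','s3')
a=cv2.imread('pics/t3.png')[150:280,215:395];b=cv2.imread('pics/s3.png')[180:290,220:400]
cv2.imwrite('pics/c3.png',np.hstack([cv2.resize(a,(400,300)),cv2.resize(b,(400,300))]))"
```

```text
t 4.45 p [0.542  0.2078 0.1113] R [[0.007, 1.0, 0.024], [1.0, -0.007, 0.002], [0.003, 0.024, -1.0]] F [33.7  1.8 -4.7] op 0.0882 g 16.7
```

View pics/c3.png

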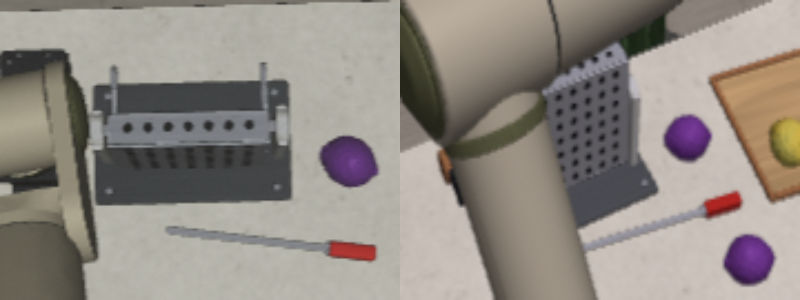

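The crops show the mouth facing +x and the eyelets at crop (114,68) and (263,66), so about 90° remains. I'm switching to the other finger.

Request:
apply_moves:
  jaw: [8.8,8.8,8.8,8.8,8.8]
  travel:
    - [0,3,0]
    - [0,5,0]
    - [0,5.7,0]
    - [0,6.0,0]
    - [0,6.0,0]
  yaw: [0,0,0,0,0]

```text
time_s: 5.05
tool_pos: [0.5905, 0.2074, 0.1077]
tcp_rot: [[0.005, 1.0, -0.005], [1.0, -0.005, -0.001], [-0.001, -0.005, -1.0]]
contact_force: [-6.4, -1.6, 2.7]
opening: 0.0884
grip_force: 3.1
```

Request:
apply_moves:
  jaw: [8.8,8.8,8.8,8.8,8.8]
  travel:
    - [0,0.4,0]
    - [0,0.65,0]
    - [0,0.65,0.6]
    - [0,0.65,1.2]
    - [0,0.65,1.2]
  yaw: [0,0,0,0,0]

```text
time_s: 5.55
tool_pos: [0.5912, 0.2075, 0.0936]
tcp_rot: [[0.004, 1.0, -0.02], [1.0, -0.004, -0.003], [-0.003, -0.02, -1.0]]
contact_force: [-27.2, -2.3, 1.0]
opening: 0.088
grip_force: 13.3
```

Request:
apply_moves:
  jaw: [8.8,8.8,8.8]
  travel:
    - [0,0,0.5]
    - [0,0,0.9]
    - [0,0,0.9]
  yaw: [0,0,0]

```text
time_s: 5.85
tool_pos: [0.5916, 0.2075, 0.0856]
tcp_rot: [[0.004, 1.0, -0.018], [1.0, -0.004, -0.002], [-0.002, -0.018, -1.0]]
contact_force: [-28.0, -4.0, 7.0]
opening: 0.0882
grip_force: 14.1
```

```bash
python3 -c "
from h import *
st();snap('top','t4');snap('scene','s4')
a=cv2.imread('pics/t4.png')[150:280,215:395];b=cv2.imread('pics/s4.png')[170:290,220:400]
cv2.imwrite('pics/c4.png',np.hstack([cv2.resize(a,None,fx=2.2,fy=2.2,interpolation=2),cv2.resize(b,(396,286),interpolation=2)]))"
```

```text
t 5.85 p [0.5916 0.2075 0.0856] R [[0.004, 1.0, -0.018], [1.0, -0.004, -0.002], [-0.002, -0.018, -1.0]] F [-28.  -4.   7.] op 0.0882 g 14.1
```

View pics/c4.png

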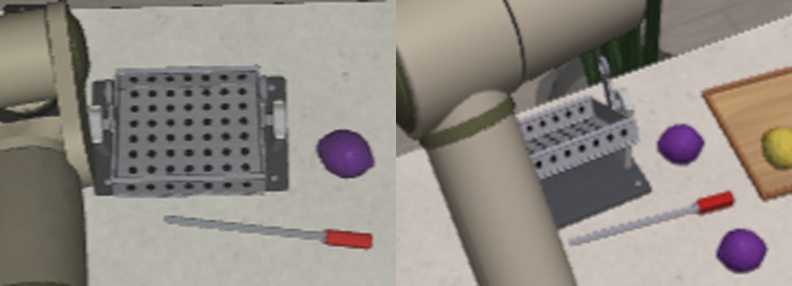

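The mouth is now nearly up. In the left crop the far rim is at row 67 and the near rim at row 183, and in the right crop the near eyelet is at about (605,75). I'm zooming in on the near end to measure the tilt.

```bash
python3 -c "
from h import *
a=cv2.imread('pics/t4.png')[170:245,300:360];b=cv2.imread('pics/s4.png')[185:260,270:330]
cv2.imwrite('pics/c4z.png',np.hstack([cv2.resize(a,None,fx=6.6,fy=6.6,interpolation=2),cv2.resize(b,None,fx=6.6,fy=6.6,interpolation=2)]))"
```

```text
(no output)
```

View pics/c4z.png

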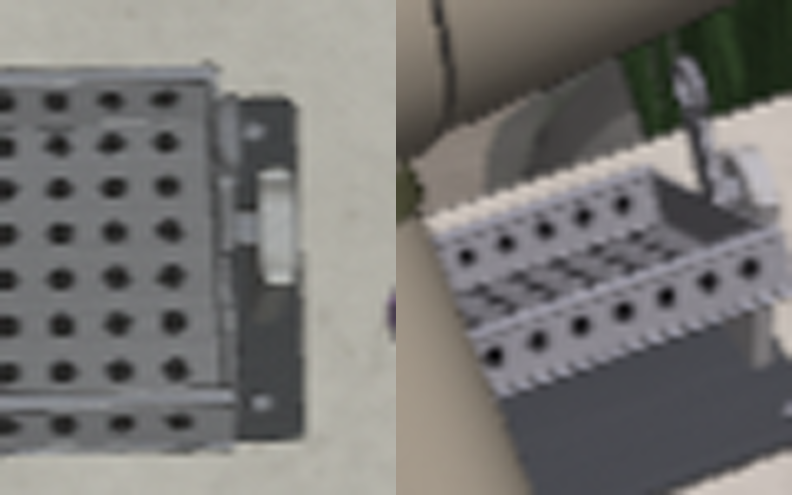

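```bash
python3 - <<'E'
from m import *
ct=viewer.get_calibration('top'); cs=viewer.get_calibration('scene')
T=lambda a,b:(300+a/6.6,170+b/6.6); S=lambda a,b:(270+(a-396)/6.6,185+b/6.6)
F=tri([ray(ct,*T(212,72)),ray(cs,*S(650,173))]);N=tri([ray(ct,*T(236,397)),ray(cs,*S(778,232))]);E=tri([ray(ct,*T(230,135)),ray(cs,*S(688,82))])
print(F,N,E); d=F-N; print('rim tilt',np.degrees(np.arctan2(d[2],d[0])),np.hypot(d[0],d[2])); e=E-[.566,0,.118]; print('eye',np.degrees(np.arctan2(e[0],e[2])),np.hypot(e[0],e[2]))
# plane-only: eyelet from top view at radius .055
E
```

```text
[ 0.6324 -0.0337  0.0759] [ 0.4987 -0.0339  0.1536] [ 0.5915 -0.0343  0.1694]
rim tilt -30.174787206583392 0.15457766333841294
eye 26.4218000072439 0.057370278393957926
```

Both measurements agree on 26 to 30° left, which is about 10 mm more of downstroke. I'm regripping higher for it.

Request:
apply_moves:
  jaw: [8.8,8.8,8.8,8.8,8.8]
  travel:
    - [0,-1.6,0]
    - [0,-1.6,-2]
    - [0,-1.6,-2]
    - [0,-0.6,-2]
    - [0,0,-2]
  yaw: [0,0,0,0,0]

```text
time_s: 6.45
tool_pos: [0.5909, 0.2079, 0.1045]
tcp_rot: [[0.004, 1.0, -0.025], [1.0, -0.005, -0.001], [-0.002, -0.025, -1.0]]
contact_force: [-52.5, -0.4, 14.1]
opening: 0.0881
grip_force: 25.8
```

Request:
apply_moves:
  jaw: [8.8,8.8,8.8,8.8]
  travel:
    - [0,0,0]
    - [0,0,0.5]
    - [0,0,0.95]
    - [0,0,0.95]
  yaw: [0,0,0,0]

```text
time_s: 6.85
tool_pos: [0.5912, 0.2079, 0.0939]
tcp_rot: [[0.004, 1.0, -0.023], [1.0, -0.004, -0.002], [-0.002, -0.023, -1.0]]
contact_force: [-31.7, -0.0, 5.4]
opening: 0.0881
grip_force: 15.6
```

```bash
python3 -c "
from h import *
st();snap('top','t5');snap('scene','s5')
a=cv2.imread('pics/t5.png')[170:245,300:360];b=cv2.imread('pics/s5.png')[185:260,270:330]
cv2.imwrite('pics/c5z.png',np.hstack([cv2.resize(a,None,fx=6.6,fy=6.6,interpolation=2),cv2.resize(b,None,fx=6.6,fy=6.6,interpolation=2)]))"
```

```text
t 6.85 p [0.5912 0.2079 0.0939] R [[0.004, 1.0, -0.023], [1.0, -0.004, -0.002], [-0.002, -0.023, -1.0]] F [-31.7  -0.    5.4] op 0.0881 g 15.6
```

View pics/c5z.png

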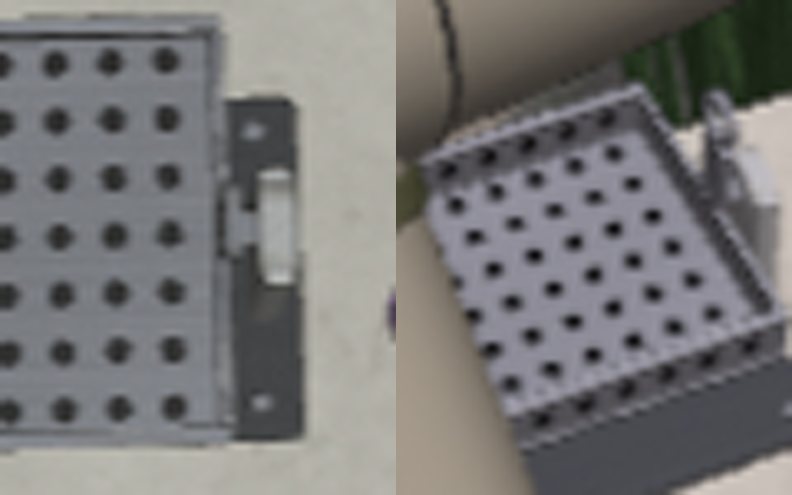

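```bash
python3 - <<'E'
from m import *
ct=viewer.get_calibration('top'); cs=viewer.get_calibration('scene')
T=lambda a,b:(300+a/6.6,170+b/6.6); S=lambda a,b:(270+(a-396)/6.6,185+b/6.6)
F=tri([ray(ct,*T(220,22)),ray(cs,*S(640,90))]);N=tri([ray(ct,*T(237,437)),ray(cs,*S(783,315))]);E=tri([ray(ct,*T(233,222)),ray(cs,*S(718,118))])
print(F,N,E); d=F-N; print('rim tilt',np.degrees(np.arctan2(d[2],d[0])),np.hypot(d[0],d[2])); e=E-[.566,0,.118]; print('eye',np.degrees(np.arctan2(e[0],e[2])),np.hypot(e[0],e[2]))
E
```

```text
[ 0.6426 -0.0343  0.1227] [ 0.489  -0.0348  0.1078] [ 0.5595 -0.0339  0.1732]
rim tilt 5.534978957482025 0.15431713968775118
eye -6.672688665915406 0.05559191548945695
```

Overshot by about 6°, so I'm bringing it back about 2 mm on the same finger.

Request:
apply_moves:
  jaw: [8.8,8.8,8.8]
  travel:
    - [0,0,-0.2]
    - [0,0,-0.25]
    - [0,0,-0.25]
  yaw: [0,0,0]

```text
time_s: 7.25
tool_pos: [0.591, 0.2079, 0.0942]
tcp_rot: [[0.004, 1.0, -0.025], [1.0, -0.004, -0.002], [-0.002, -0.025, -1.0]]
contact_force: [-28.4, 0.5, -8.8]
opening: 0.0881
grip_force: 14.6
```

```bash
cat > tilt.py <<'E'
# sub-pixel rim measure: mouth rim rows in 'top' view near column band vs. expected; print gradient peaks along a column
from m import *
import sys
ct=viewer.get_calibration('top'); im=snap('top',sys.argv[1])
g=cv2.cvtColor(im,cv2.COLOR_BGR2GRAY).astype(float)[150:260,285:325].mean(1)
d=np.abs(np.diff(cv2.GaussianBlur(g[:,None],(1,3),0)[:,0])); pk=[i+150.5 for i in range(1,len(d)-1) if d[i]>6 and d[i]>=d[i-1] and d[i]>d[i+1]]
print(pk)
E
python3 - <<'E'
from h import *
st()
E
python3 tilt.py t6; python3 -c "
from m import *
ct=viewer.get_calibration('top')
g=cv2.cvtColor(cv2.imread('pics/t5.png'),6).astype(float)[150:260,285:325].mean(1)
d=np.abs(np.diff(cv2.GaussianBlur(g[:,None],(1,3),0)[:,0])); print([i+150.5 for i in range(1,len(d)-1) if d[i]>6 and d[i]>=d[i-1] and d[i]>d[i+1]])
for a in (-6,-3,0,3):
    t=np.radians(a);c,s=np.cos(t),np.sin(t)
    P=lambda x,z:proj(ct,[.566+c*x+s*z,.05,.118-s*x+c*z])[1]
    print(a,[round(P(*q),1) for q in [(.079,.003),(-.079,.003),(-.079,-.032),(.079,-.032)]])
"
```

```text
t 7.25 p [0.591  0.2079 0.0942] R [[0.004, 1.0, -0.025], [1.0, -0.004, -0.002], [-0.002, -0.025, -1.0]] F [-28.4   0.5  -8.8] op 0.0881 g 14.6
[152.5, 171.5, 174.5, 176.5, 178.5, 180.5, 186.5, 189.5, 195.5, 198.5, 204.5, 207.5, 212.5, 216.5, 221.5, 224.5, 230.5, 233.5, 237.5, 248.5, 253.5]
[152.5, 171.5, 174.5, 176.5, 178.5, 180.5, 186.5, 189.5, 195.5, 198.5, 204.5, 207.5, 212.5, 216.5, 221.5, 224.5, 230.5, 233.5, 237.5, 248.5, 253.5]
-6 [np.float64(173.0), np.float64(237.4), np.float64(237.1), np.float64(174.4)]
-3 [np.float64(173.1), np.float64(237.3), np.float64(237.8), np.float64(175.3)]
0 [np.float64(173.4), np.float64(237.1), np.float64(238.4), np.float64(176.3)]
3 [np.float64(173.7), np.float64(236.9), np.float64(238.8), np.float64(177.3)]
```

Request:
apply_moves:
  jaw: [8.8,8.8,8.8]
  travel:
    - [0,0,-0.15]
    - [0,0,-0.22]
    - [0,0,-0.22]
  yaw: [0,0,0]

```text
time_s: 7.6
tool_pos: [0.5909, 0.2079, 0.0956]
tcp_rot: [[0.004, 1.0, -0.026], [1.0, -0.004, -0.002], [-0.002, -0.026, -1.0]]
contact_force: [-27.9, 1.2, -13.8]
opening: 0.0882
grip_force: 14.6
```

```bash
python3 -c "
from h import *
st();snap('top','t7');snap('scene','s7')
a=cv2.imread('pics/t7.png')[170:245,300:360];b=cv2.imread('pics/s7.png')[185:260,270:330]
cv2.imwrite('pics/c7z.png',np.hstack([cv2.resize(a,None,fx=6.6,fy=6.6,interpolation=2),cv2.resize(b,None,fx=6.6,fy=6.6,interpolation=2)]))"
```

```text
t 7.6 p [0.5909 0.2079 0.0956] R [[0.004, 1.0, -0.026], [1.0, -0.004, -0.002], [-0.002, -0.026, -1.0]] F [-27.9   1.2 -13.8] op 0.0882 g 14.6
```

View pics/c7z.png

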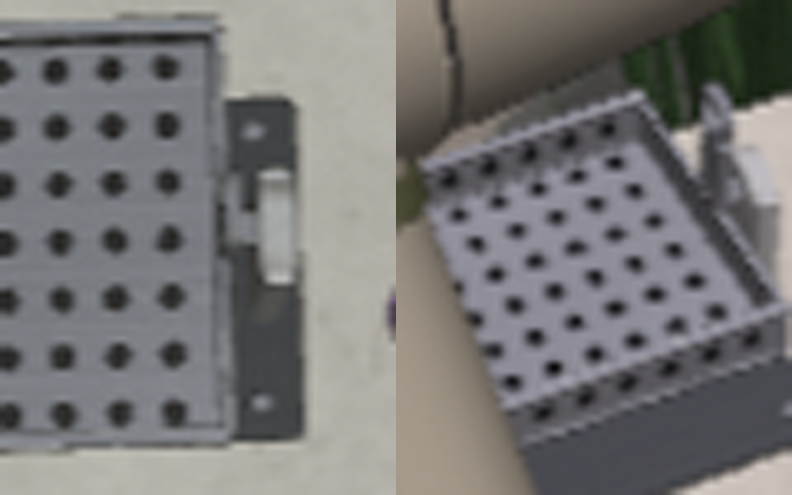

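```bash
python3 - <<'E'
from m import *
ct=viewer.get_calibration('top'); cs=viewer.get_calibration('scene')
T=lambda a,b:(300+a/6.6,170+b/6.6); S=lambda a,b:(270+(a-396)/6.6,185+b/6.6)
F=tri([ray(ct,*T(220,25)),ray(cs,*S(640,97))]);N=tri([ray(ct,*T(237,437)),ray(cs,*S(780,308))]);E=tri([ray(ct,*T(233,208)),ray(cs,*S(714,112))])
print(F,N,E); d=F-N; print('rim tilt',np.degrees(np.arctan2(d[2],d[0])),np.hypot(d[0],d[2])); e=E-[.566,0,.118]; print('eye',np.degrees(np.arctan2(e[0],e[2])),np.hypot(e[0],e[2]))
# floor holes in top
for n,rows in (('t5',(61,235,408)),('t7',(68,240,412))):
    P=[plane(ct,*T(170,v),.09) for v in rows]; print(n,[p[0].round(4) for p in P], np.degrees((0.566-np.mean([p[0] for p in P]))/.03))
for p in [(258,205),(342,204.3)]: print(plane(ct,*p,.126))
E
```

```text
[ 0.6425 -0.0343  0.1181] [ 0.4889 -0.0338  0.1129] [ 0.5646 -0.0342  0.1727]
rim tilt 1.955704729038861 0.15362735802823854
eye -1.478479093528486 0.05468296910000135
t5 [np.float64(0.6346), np.float64(0.5675), np.float64(0.5013)] -3.4461515853043942
t7 [np.float64(0.6319), np.float64(0.5656), np.float64(0.4998)] 0.4744409368536737
[0.5684 0.1521 0.126 ]
[ 0.5642 -0.0532  0.126 ]
```

The mark is up to within about 2°: the rim, eyelet and floor holes all agree. I'm releasing, rising and heading for the lemons.

Request:
apply_moves:
  jaw: [8.8,8.8,8.8,8.8,8.8]
  travel:
    - [0,-1.5,0]
    - [0,-3.2,0]
    - [0,-3.2,-5]
    - [0,-3.2,-10]
    - [0,-3.2,-16]
  yaw: [0,0,0,0,0]

```text
time_s: 8.2
tool_pos: [0.5672, 0.2076, 0.2532]
tcp_rot: [[0.006, 1.0, -0.001], [1.0, -0.006, -0.0], [-0.0, -0.001, -1.0]]
contact_force: [1.0, 0.4, 0.5]
opening: 0.0879
grip_force: 0.0
```

```bash
python3 - <<'E'
from m import *
st(); im=snap('top','t8'); c=viewer.get_calibration('top')
for x in lemons(im,c): print(x)
for x in rodm(im,c): print('red',x)
E
```

```text
t 8.2 p [0.5672 0.2076 0.2532] R [[0.006, 1.0, -0.001], [1.0, -0.006, -0.0], [-0.0, -0.001, -1.0]] F [1.  0.4 0.5] op 0.0879 g 0.0
(array([ 0.5476, -0.3903,  0.032 ]), np.float64(71.87048268570561), np.int32(390), array([468.3308, 212.2846]), array([53.5892, 64.0758]))
(array([ 0.4585, -0.2679,  0.032 ]), np.float64(-174.7442971405843), np.int32(381), array([423.4961, 247.4777]), array([51.3804, 65.358 ]))
(array([ 0.4554, -0.3721,  0.032 ]), np.float64(133.25989204653092), np.int32(342), array([463.3713, 247.462 ]), array([48.5176, 63.6396]))
red (array([ 0.4346, -0.1382,  0.014 ]), np.int32(122), array([373.4754, 258.4016]))
```

Request:
apply_moves:
  jaw: [8,8,8,8,8]
  travel:
    - [-47.6,-10.6,0]
    - [-47.6,-10.6,0]
    - [-47.6,-10.6,0]
    - [-47.6,-10.6,0]
    - [-47.6,-10.6,0]
  yaw: [85,85,85,85,85]

```text
time_s: 8.75
tool_pos: [0.5111, -0.038, 0.2514]
tcp_rot: [[0.69, 0.724, -0.001], [0.724, -0.69, 0.0], [-0.0, -0.001, -1.0]]
contact_force: [0.7, 0.4, 0.9]
opening: 0.08
grip_force: 0.0
```

```bash
cat >> h.py <<'E'
def plan(p,psi):
    "travel cm in current tool axes and yaw deg (tool x at world angle psi)"
    o=r.get_obs(); R=np.array(o['tcp_rot']); a=np.degrees(np.arctan2(R[1,0],R[0,0])); y=-(((psi-a)+180)%360-180)
    print('travel',np.round(R.T@(np.array(p)-o['tool_pos'])*100,2),'yaw',round(y,1),'q',np.round(o['q'],2))
E
python3 -c "
from h import *
st();plan([.4585,-.268,.2],5)"
```

```text
t 8.75 p [ 0.5111 -0.038   0.2514] R [[0.69, 0.724, -0.001], [0.724, -0.69, 0.0], [-0.0, -0.001, -1.0]] F [0.7 0.4 0.9] op 0.08 g 0.0
travel [-20.27  12.07   5.14] yaw 41.4 q [-0.31  0.31  1.38 -0.    1.46  0.46]
```

Request:
apply_moves:
  jaw: [8,8,8,8,8]
  travel:
    - [-18.7,11.2,5]
    - [-18.7,11.2,5]
    - [-18.7,11.2,5]
    - [-18.7,11.2,5]
    - [-18.7,11.2,5]
  yaw: [38,38,38,38,38]

```text
time_s: 9.25
tool_pos: [0.4636, -0.2526, 0.2002]
tcp_rot: [[0.99, 0.143, -0.002], [0.143, -0.99, 0.001], [-0.002, -0.001, -1.0]]
contact_force: [0.0, 0.7, 0.4]
opening: 0.0801
grip_force: 0.0
```

```bash
python3 -c "
from h import *
st();plan([.4585,-.268,.02],5)"
```

```text
t 9.25 p [ 0.4636 -0.2526  0.2002] R [[0.99, 0.143, -0.002], [0.143, -0.99, 0.001], [-0.002, -0.001, -1.0]] F [0.  0.7 0.4] op 0.0801 g 0.0
travel [-0.7   1.47 18.02] yaw 3.2 q [-0.72  0.38  1.42 -0.    1.34  0.7 ]
```

Request:
apply_moves:
  jaw: [8,8,8,8,8]
  travel:
    - [-0.7,1.4,4]
    - [-0.7,1.4,9]
    - [-0.7,1.4,14]
    - [-0.7,1.4,18]
    - [-0.7,1.4,18]
  yaw: [3,3,3,3,3]

```text
time_s: 9.75
tool_pos: [0.4579, -0.2623, 0.0173]
tcp_rot: [[0.995, 0.099, -0.008], [0.099, -0.995, 0.007], [-0.007, -0.008, -1.0]]
contact_force: [-0.5, -0.6, 0.5]
opening: 0.0797
grip_force: 0.0
```

Request:
apply_moves:
  jaw: [4,4,4,4,4]
  travel:
    - [0,0,0]
    - [0,0,0]
    - [0,0,0]
    - [0,0,0]
    - [0,0,0]
  yaw: [0,0,0,0,0]
  newtons: 20

```text
time_s: 10.25
tool_pos: [0.4607, -0.2645, 0.024]
tcp_rot: [[0.995, 0.099, 0.003], [0.099, -0.995, -0.003], [0.003, 0.003, -1.0]]
contact_force: [0.5, 0.4, 7.3]
opening: 0.055
grip_force: 20.0
```

```bash
python3 -c "
from h import *
plan([.5295,.014,.25],90)"
```

```text
travel [  9.68 -26.96 -22.65] yaw -84.3 q [-0.74  0.6   1.63  0.    0.9   0.73]
```

Request:
apply_moves:
  jaw: [4,4,4,4,4]
  travel:
    - [0,0,-5]
    - [0,0,-10]
    - [0,0,-15]
    - [1,-3,-19]
    - [4,-9,-22.5]
  yaw: [0,0,0,-8,-16]

```text
time_s: 10.75
tool_pos: [0.4824, -0.1927, 0.2389]
tcp_rot: [[0.928, 0.372, 0.005], [0.372, -0.928, -0.003], [0.003, 0.005, -1.0]]
contact_force: [1.2, 0.5, -1.3]
opening: 0.0546
grip_force: 20.0
```

```bash
python3 -c "
from h import *
st();plan([.5295,.014,.25],90)"
```

```text
t 10.75 p [ 0.4824 -0.1927  0.2389] R [[0.928, 0.372, 0.005], [0.372, -0.928, -0.003], [0.003, 0.005, -1.0]] F [ 1.2  0.5 -1.3] op 0.0546 g 20.0
travel [ 12.07 -17.43  -1.16] yaw -68.2 q [-0.61  0.32  1.38 -0.    1.43  0.58]
```

Request:
apply_moves:
  jaw: [4,4,4,4,4]
  travel:
    - [11.5,-16.5,-0.6]
    - [11.5,-16.5,-0.6]
    - [11.5,-16.5,-0.6]
    - [11.5,-16.5,-0.6]
    - [11.5,-16.5,-0.6]
  yaw: [-66,-66,-66,-66,-66]

```text
time_s: 11.25
tool_pos: [0.5283, 0.0088, 0.2417]
tcp_rot: [[0.416, 0.909, 0.001], [0.909, -0.416, 0.001], [0.002, 0.001, -1.0]]
contact_force: [-0.6, -0.5, -1.0]
opening: 0.0545
grip_force: 20.0
```

```bash
python3 -c "
from h import *
st();plan([.5295,.014,.125],90)"
```

```text
t 11.25 p [0.5283 0.0088 0.2417] R [[0.416, 0.909, 0.001], [0.909, -0.416, 0.001], [0.002, 0.001, -1.0]] F [-0.6 -0.5 -1. ] op 0.0545 g 20.0
travel [ 0.51 -0.12 11.67] yaw -24.6 q [-0.21  0.34  1.35  0.    1.45  0.22]
```

Request:
apply_moves:
  jaw: [4,4,4,4,4]
  travel:
    - [0.4,-0.1,0]
    - [0.4,-0.1,0]
    - [0.4,-0.1,2]
    - [0.4,-0.1,7]
    - [0.4,-0.1,9]
  yaw: [-23.5,-23.5,-23.5,-23.5,-23.5]

```text
time_s: 11.75
tool_pos: [0.5273, 0.0081, 0.1482]
tcp_rot: [[0.031, 0.999, -0.004], [1.0, -0.031, 0.001], [0.001, -0.004, -1.0]]
contact_force: [-0.6, 0.4, -1.3]
opening: 0.0544
grip_force: 20.0
```

```bash
python3 -c "
from h import *
st();plan([.5295,.014,.124],90)"
```

```text
t 11.75 p [0.5273 0.0081 0.1482] R [[0.031, 0.999, -0.004], [1.0, -0.031, 0.001], [0.001, -0.004, -1.0]] F [-0.6  0.4 -1.3] op 0.0544 g 20.0
travel [0.6  0.21 2.42] yaw -1.8 q [-0.21  0.43  1.5  -0.    1.21 -0.18]
```

Request:
apply_moves:
  jaw: [4,4,4,7,7]
  travel:
    - [0.6,0.3,1]
    - [0.6,0.3,2.2]
    - [0.6,0.3,2.2]
    - [0.6,0.3,2.2]
    - [0.6,0.3,2.2]
  yaw: [-1.8,-1.8,-1.8,-1.8,-1.8]

```text
time_s: 12.25
tool_pos: [0.5329, 0.0136, 0.1301]
tcp_rot: [[-0.0, 1.0, 0.003], [1.0, 0.0, -0.0], [-0.0, 0.003, -1.0]]
contact_force: [-1.0, 0.3, 0.0]
opening: 0.0685
grip_force: 0.0
```

Request:
apply_moves:
  jaw: [7,7,7,7,7]
  travel:
    - [0,0,0]
    - [0,0,-4]
    - [0,0,-8]
    - [0,0,-12]
    - [0,0,-12]
  yaw: [0,0,0,0,0]

```text
time_s: 12.75
tool_pos: [0.5339, 0.0133, 0.2546]
tcp_rot: [[0.0, 1.0, 0.011], [1.0, -0.0, -0.002], [-0.002, 0.011, -1.0]]
contact_force: [0.1, 0.3, -0.8]
opening: 0.0701
grip_force: 0.0
```

```bash
cat > look.py <<'E'
from m import *
import sys
st(); im=snap('top',sys.argv[1]); c=viewer.get_calibration('top')
for p,a,n,px,s in lemons(im,c): print('lemon',p,'ang',round(a,1),n,px.round(0),s.round(0),'basket' if p[1]>-.1 else '')
for x in rodm(im,c): print('red',x)
E
python3 look.py t9; python3 -c "
from h import *
plan([.4555,-.372,.25],-137+180-90)"
```

```text
t 12.75 p [0.5339 0.0133 0.2546] R [[0.0, 1.0, 0.011], [1.0, -0.0, -0.002], [-0.002, 0.011, -1.0]] F [ 0.1  0.3 -0.8] op 0.0701 g 0.0
lemon [ 0.5479 -0.3908  0.032 ] ang 69.0 385 [469. 212.] [53. 64.] 
lemon [ 0.4556 -0.3723  0.032 ] ang 133.5 342 [463. 247.] [48. 64.] 
red (array([0.5848, 0.2156, 0.014 ]), np.int32(66), array([238.3182, 205.8182]))
red (array([ 0.4346, -0.1381,  0.014 ]), np.int32(124), array([373.4194, 258.3952]))
travel [-38.54  -7.74   0.15] yaw 137.0 q [-0.2   0.34  1.32  0.    1.47 -0.2 ]
```

Request:
apply_moves:
  jaw: [8,8,8,8,8]
  travel:
    - [-38.5,-7.8,0]
    - [-38.5,-7.8,0]
    - [-38.5,-7.8,0]
    - [-38.5,-7.8,3]
    - [-38.5,-7.8,6]
  yaw: [-43.5,-43.5,-43.5,-43.5,-43.5]

```text
time_s: 13.3
tool_pos: [0.4878, -0.207, 0.2316]
tcp_rot: [[-0.629, 0.777, 0.0], [0.777, 0.629, 0.0], [-0.0, 0.0, -1.0]]
contact_force: [0.9, -0.4, 0.2]
opening: 0.0799
grip_force: 0.0
```

```bash
python3 look.py t10; python3 -c "
from h import *
plan([.4556,-.3723,.1],133.5)
c=viewer.get_calibration('top');im=cv2.imread('pics/t10.png');cv2.imwrite('pics/b1.png',cv2.resize(im[160:250,220:350],None,fx=4,fy=4,interpolation=2))"
```

```text
t 13.3 p [ 0.4878 -0.207   0.2316] R [[-0.629, 0.777, 0.0], [0.777, 0.629, 0.0], [-0.0, 0.0, -1.0]] F [ 0.9 -0.4  0.2] op 0.0799 g 0.0
lemon [0.5425 0.0102 0.032 ] ang 96.4 448 [316. 219.] [57. 69.] basket
red (array([0.5849, 0.2159, 0.014 ]), np.int32(65), array([238.2, 205.8]))
red (array([ 0.4366, -0.1244,  0.014 ]), np.int32(58), array([368.2069, 257.7931]))
travel [-10.43 -12.49  12.91] yaw -4.0 q [-0.63  0.36  1.37 -0.    1.42 -1.32]
```

Request:
apply_moves:
  jaw: [8,8,8,8,8]
  travel:
    - [-9.5,-11.5,5]
    - [-9.5,-11.5,10]
    - [-9.5,-11.5,12]
    - [-9.5,-11.5,12]
    - [-9.5,-11.5,12]
  yaw: [-2,-2,-2,-2,-2]

```text
time_s: 13.85
tool_pos: [0.4553, -0.3526, 0.1066]
tcp_rot: [[-0.649, 0.761, -0.006], [0.761, 0.649, 0.007], [0.009, -0.001, -1.0]]
contact_force: [0.6, 0.8, -0.4]
opening: 0.0799
grip_force: 0.0
```

```bash
python3 -c "
from h import *
st();plan([.4556,-.3723,.022],133.5)"
```

```text
t 13.85 p [ 0.4553 -0.3526  0.1066] R [[-0.649, 0.761, -0.006], [0.761, 0.649, 0.007], [0.009, -0.001, -1.0]] F [ 0.6  0.8 -0.4] op 0.0799 g 0.0
travel [-1.6  -1.25  8.44] yaw -3.1 q [-0.86  0.55  1.41 -0.    1.18 -1.57]
```

Request:
apply_moves:
  jaw: [8,8,8,8,8]
  travel:
    - [-1.5,-1.2,0]
    - [-1.5,-1.2,3]
    - [-1.5,-1.2,6]
    - [-1.5,-1.2,8.3]
    - [-1.5,-1.2,8.3]
  yaw: [-3,-3,-3,-3,-3]

```text
time_s: 14.35
tool_pos: [0.4579, -0.3686, 0.0268]
tcp_rot: [[-0.691, 0.723, -0.004], [0.723, 0.691, 0.005], [0.006, 0.001, -1.0]]
contact_force: [-0.1, 0.0, -0.3]
opening: 0.0798
grip_force: 0.0
```

Request:
apply_moves:
  jaw: [4,4,4,4,4]
  travel:
    - [0,0,0]
    - [0,0,0]
    - [0,0,0]
    - [0,0,0]
    - [0,0,0]
  yaw: [0,0,0,0,0]

```text
time_s: 14.85
tool_pos: [0.459, -0.3709, 0.0301]
tcp_rot: [[-0.69, 0.723, 0.001], [0.723, 0.69, -0.001], [-0.002, -0.0, -1.0]]
contact_force: [-0.6, 0.8, 7.0]
opening: 0.0501
grip_force: 20.0
```

```bash
python3 -c "
from h import *
st();plan([.5325,.083,.26],90)"
```

```text
t 14.85 p [ 0.459  -0.3709  0.0301] R [[-0.69, 0.723, 0.001], [0.723, 0.69, -0.001], [-0.002, -0.0, -1.0]] F [-0.6  0.8  7. ] op 0.0501 g 20.0
travel [ 27.73  36.65 -23.04] yaw 43.7 q [-0.88  0.67  1.45  0.    1.02 -1.64]
```

Request:
apply_moves:
  jaw: [7.5,7.5,7.5,7.5,7.5]
  travel:
    - [0,0,0]
    - [0,0,0]
    - [0,0,0]
    - [0,0,0.8]
    - [0,0,0.8]
  yaw: [0,0,0,0,0]

```text
time_s: 15.35
tool_pos: [0.4583, -0.3702, 0.0199]
tcp_rot: [[-0.69, 0.724, -0.001], [0.724, 0.69, 0.002], [0.002, 0.0, -1.0]]
contact_force: [-0.1, -0.4, -1.0]
opening: 0.0751
grip_force: 0.0
```

Request:
apply_moves:
  jaw: [4,4,4,4,4]
  travel:
    - [0,0,0]
    - [0,0,0]
    - [0,0,0]
    - [0,0,0]
    - [0,0,0]
  yaw: [0,0,0,0,0]

```text
time_s: 15.85
tool_pos: [0.4588, -0.3706, 0.0212]
tcp_rot: [[-0.69, 0.723, 0.0], [0.723, 0.69, -0.0], [-0.0, 0.0, -1.0]]
contact_force: [-0.9, -0.6, -0.6]
opening: 0.0507
grip_force: 20.0
```

```bash
python3 -c "
from h import *
st();plan([.5325,.083,.26],90)"
```

```text
t 15.85 p [ 0.4588 -0.3706  0.0212] R [[-0.69, 0.723, 0.0], [0.723, 0.69, -0.0], [-0.0, 0.0, -1.0]] F [-0.9 -0.6 -0.6] op 0.0507 g 20.0
travel [ 27.73  36.65 -23.88] yaw 43.7 q [-0.88  0.68  1.46  0.    1.   -1.64]
```

Request:
apply_moves:
  jaw: [4,4,4,4,4]
  travel:
    - [0,0,-5]
    - [0,0,-10]
    - [1,2,-15]
    - [4,5,-19]
    - [7,9,-23.5]
  yaw: [0,0,0,8,16]

```text
time_s: 16.35
tool_pos: [0.4719, -0.2788, 0.2377]
tcp_rot: [[-0.458, 0.889, 0.0], [0.889, 0.458, -0.001], [-0.001, 0.0, -1.0]]
contact_force: [-0.2, -0.1, -0.2]
opening: 0.0509
grip_force: 20.0
```

Request:
apply_moves:
  jaw: [4,4,4,4,4]
  travel:
    - [27,20,-0.5]
    - [27,20,-0.5]
    - [27,20,-0.5]
    - [27,20,-0.5]
    - [27,20,-0.5]
  yaw: [27,27,27,27,27]

```text
time_s: 16.85
tool_pos: [0.5093, -0.0409, 0.2396]
tcp_rot: [[-0.009, 1.0, 0.0], [1.0, 0.009, -0.0], [-0.0, 0.0, -1.0]]
contact_force: [0.5, 0.1, -0.5]
opening: 0.0506
grip_force: 20.0
```

```bash
python3 -c "
from h import *
st();plan([.5325,.083,.26],90)"
```

```text
t 16.85 p [ 0.5093 -0.0409  0.2396] R [[-0.009, 1.0, 0.0], [1.0, 0.009, -0.0], [-0.0, 0.0, -1.0]] F [ 0.5  0.1 -0.5] op 0.0506 g 20.0
travel [12.37  2.44 -2.04] yaw 0.5 q [-0.31  0.31  1.4  -0.    1.43 -0.32]
```

Request:
apply_moves:
  jaw: [4,4,4,4,4]
  travel:
    - [5,2,0]
    - [10,2,0]
    - [10.9,2,0]
    - [10.9,2,2]
    - [10.9,2,6]
  yaw: [0,0,0,0,0]

```text
time_s: 17.35
tool_pos: [0.5294, 0.0666, 0.181]
tcp_rot: [[-0.013, 1.0, 0.006], [1.0, 0.013, -0.001], [-0.001, 0.006, -1.0]]
contact_force: [0.4, -0.1, -1.8]
opening: 0.0507
grip_force: 20.0
```

```bash
python3 -c "
from h import *
st();plan([.5315,.084,.124],90)"
```

```text
t 17.35 p [0.5294 0.0666 0.181 ] R [[-0.013, 1.0, 0.006], [1.0, 0.013, -0.001], [-0.001, 0.006, -1.0]] F [ 0.4 -0.1 -1.8] op 0.0507 g 20.0
travel [1.74 0.19 5.7 ] yaw 0.7 q [-0.1   0.4   1.44 -0.    1.29 -0.11]
```

Request:
apply_moves:
  jaw: [4,4,4,4]
  travel:
    - [1.6,0.2,0]
    - [1.6,0.2,3]
    - [1.6,0.2,5]
    - [1.6,0.2,5]
  yaw: [0.7,0.7,0.7,0.7]

```text
time_s: 17.75
tool_pos: [0.5287, 0.0821, 0.1273]
tcp_rot: [[0.001, 1.0, -0.005], [1.0, -0.001, 0.0], [0.0, -0.005, -1.0]]
contact_force: [0.3, -1.1, 0.0]
opening: 0.0504
grip_force: 20.0
```

Request:
apply_moves:
  jaw: [4,6.6,6.6]
  travel:
    - [0.1,0.2,0.3]
    - [0.1,0.2,0.3]
    - [0.1,0.2,0.3]
  yaw: [0,0,0]

```text
time_s: 18.05
tool_pos: [0.5326, 0.0833, 0.1276]
tcp_rot: [[0.001, 1.0, 0.002], [1.0, -0.001, -0.0], [-0.0, 0.002, -1.0]]
contact_force: [-0.2, 0.6, 0.8]
opening: 0.0643
grip_force: 0.0
```

Request:
apply_moves:
  jaw: [6.6,8,8,8,8]
  travel:
    - [0,0,-5]
    - [0,0,-10]
    - [-5,0,-12]
    - [-10,0,-12]
    - [-20,0,-12]
  yaw: [0,0,0,0,0]

```text
time_s: 18.55
tool_pos: [0.532, -0.0645, 0.2484]
tcp_rot: [[-0.0, 1.0, 0.004], [1.0, 0.0, -0.001], [-0.001, 0.004, -1.0]]
contact_force: [0.2, 0.8, -0.3]
opening: 0.0805
grip_force: 0.0
```

```bash
python3 look.py t11; python3 -c "
from h import *
plan([.548,-.39,.2],70)"
```

```text
t 18.55 p [ 0.532  -0.0645  0.2484] R [[-0.0, 1.0, 0.004], [1.0, 0.0, -0.001], [-0.001, 0.004, -1.0]] F [ 0.2  0.8 -0.3] op 0.0805 g 0.0
lemon [ 0.5476 -0.3904  0.032 ] ang 72.5 391 [468. 212.] [54. 64.] 
lemon [0.5461 0.0261 0.032 ] ang 152.8 192 [310. 217.] [31. 57.] basket
lemon [0.542  0.0876 0.032 ] ang 90.1 399 [287. 220.] [52. 67.] basket
red (array([0.5847, 0.2155, 0.014 ]), np.int32(66), array([238.3636, 205.8636]))
travel [-31.84   1.75   4.89] yaw 19.7 q [-0.35  0.35  1.32 -0.    1.47 -0.35]
```

Request:
apply_moves:
  jaw: [8,8,8,8,8]
  travel:
    - [-30.6,1.6,0]
    - [-30.6,1.6,2]
    - [-30.6,1.6,6]
    - [-30.6,1.6,10]
    - [-30.6,1.6,13]
  yaw: [19,19,19,19,19]

```text
time_s: 19.1
tool_pos: [0.5441, -0.2971, 0.1764]
tcp_rot: [[0.327, 0.945, 0.003], [0.945, -0.327, -0.003], [-0.002, 0.004, -1.0]]
contact_force: [-0.2, -0.2, -0.2]
opening: 0.08
grip_force: 0.0
```

```bash
python3 look.py t12; python3 -c "
from h import *
plan([.5476,-.3904,.1],71)"
```

```text
t 19.1 p [ 0.5441 -0.2971  0.1764] R [[0.327, 0.945, 0.003], [0.945, -0.327, -0.003], [-0.002, 0.004, -1.0]] F [-0.2 -0.2 -0.2] op 0.08 g 0.0
lemon [0.5424 0.0102 0.032 ] ang 97.3 448 [316. 219.] [57. 69.] basket
lemon [0.542  0.0877 0.032 ] ang 89.7 398 [287. 220.] [52. 67.] basket
red (array([0.5847, 0.2155, 0.014 ]), np.int32(66), array([238.3636, 205.8636]))
red (array([ 0.4346, -0.1382,  0.014 ]), np.int32(125), array([373.472, 258.376]))
travel [-8.26  3.5   6.95] yaw -0.3 q [-0.7   0.56  1.2  -0.    1.39 -0.36]
```

Request:
apply_moves:
  jaw: [8,8,8,8,8]
  travel:
    - [-4,1.5,2]
    - [-7.3,3,6.8]
    - [-7.3,3,6.8]
    - [-7.3,3,6.8]
    - [-7.3,3,6.8]
  yaw: [0,0,0,0,0]

```text
time_s: 19.65
tool_pos: [0.549, -0.3723, 0.1092]
tcp_rot: [[0.326, 0.946, 0.002], [0.946, -0.326, -0.001], [-0.001, 0.002, -1.0]]
contact_force: [0.3, 0.1, -0.2]
opening: 0.0802
grip_force: 0.0
```

```bash
python3 -c "
from h import *
st();plan([.5476,-.3904,.02],71)"
```

```text
t 19.65 p [ 0.549  -0.3723  0.1092] R [[0.326, 0.946, 0.002], [0.946, -0.326, -0.001], [-0.001, 0.002, -1.0]] F [ 0.3  0.1 -0.2] op 0.0802 g 0.0
travel [-1.75  0.44  8.92] yaw 0.0 q [-0.77  0.68  1.14  0.    1.32 -0.44]
```

Request:
apply_moves:
  jaw: [7.8,7.8,7.8,7.8,7.8]
  travel:
    - [-1.7,0.4,1]
    - [-1.7,0.4,4]
    - [-1.7,0.4,7]
    - [-1.7,0.4,9]
    - [-1.7,0.4,9]
  yaw: [0,0,0,0,0]

```text
time_s: 20.15
tool_pos: [0.5459, -0.3899, 0.0153]
tcp_rot: [[0.326, 0.945, -0.003], [0.945, -0.326, 0.003], [0.002, -0.004, -1.0]]
contact_force: [0.3, -0.1, 0.2]
opening: 0.0778
grip_force: 0.0
```

Request:
apply_moves:
  jaw: [4,4,4,4,4]
  travel:
    - [0,0,0]
    - [0,0,0]
    - [0,0,0]
    - [0,0,0]
    - [0,0,0]
  yaw: [0,0,0,0,0]

```text
time_s: 20.65
tool_pos: [0.547, -0.391, 0.0189]
tcp_rot: [[0.326, 0.945, 0.002], [0.945, -0.326, -0.002], [-0.001, 0.002, -1.0]]
contact_force: [-2.1, 0.3, 6.3]
opening: 0.0552
grip_force: 20.0
```

```bash
python3 -c "
from h import *
st();plan([.605,.05,.26],90)"
```

```text
t 20.65 p [ 0.547  -0.391   0.0189] R [[0.326, 0.945, 0.002], [0.945, -0.326, -0.002], [-0.001, 0.002, -1.0]] F [-2.1  0.3  6.3] op 0.0552 g 20.0
travel [ 43.55  -8.86 -24.18] yaw -19.0 q [-0.8   0.79  1.2  -0.    1.15 -0.46]
```

Request:
apply_moves:
  jaw: [4,4,4,4,4]
  travel:
    - [0,0,-5]
    - [0,0,-10]
    - [2,0,-15]
    - [6,-1,-19]
    - [10,-2,-23.5]
  yaw: [0,0,0,-8,-16]

```text
time_s: 21.15
tool_pos: [0.5588, -0.3033, 0.238]
tcp_rot: [[0.048, 0.999, 0.001], [0.999, -0.048, -0.0], [-0.0, 0.001, -1.0]]
contact_force: [0.4, -0.3, -0.9]
opening: 0.0547
grip_force: 20.0
```

```bash
python3 -c "
from h import *
st();plan([.604,.05,.25],90)"
```

```text
t 21.15 p [ 0.5588 -0.3033  0.238 ] R [[0.048, 0.999, 0.001], [0.999, -0.048, -0.0], [-0.0, 0.001, -1.0]] F [ 0.4 -0.3 -0.9] op 0.0547 g 20.0
travel [35.51  2.81 -1.21] yaw -2.8 q [-0.68  0.54  1.04  0.    1.57 -0.63]
```

Request:
apply_moves:
  jaw: [4,4,4,4,4]
  travel:
    - [34,2.7,-0.7]
    - [34,2.7,-0.7]
    - [34,2.7,-0.7]
    - [34,2.7,-0.7]
    - [34,2.7,-0.7]
  yaw: [-2,-2,-2,-2,-2]

```text
time_s: 21.65
tool_pos: [0.5918, -0.0545, 0.2418]
tcp_rot: [[0.018, 1.0, 0.001], [1.0, -0.018, -0.0], [-0.0, 0.001, -1.0]]
contact_force: [0.9, 0.2, -0.4]
opening: 0.0551
grip_force: 20.0
```

```bash
python3 -c "
from h import *
st();plan([.604,.05,.25],90)"
```

```text
t 21.65 p [ 0.5918 -0.0545  0.2418] R [[0.018, 1.0, 0.001], [1.0, -0.018, -0.0], [-0.0, 0.001, -1.0]] F [ 0.9  0.2 -0.4] op 0.0551 g 20.0
travel [10.47  1.03 -0.82] yaw -1.0 q [-0.29  0.46  1.16  0.    1.52 -0.27]
```

Request:
apply_moves:
  jaw: [4,4,4,4,4]
  travel:
    - [5,0.8,0]
    - [9.2,0.8,0]
    - [9.2,0.8,3]
    - [9.2,0.8,7]
    - [9.2,0.8,10]
  yaw: [-1,-1,-1,-1,-1]

```text
time_s: 22.15
tool_pos: [0.601, 0.0359, 0.1396]
tcp_rot: [[-0.0, 1.0, -0.001], [1.0, 0.0, 0.0], [0.0, -0.001, -1.0]]
contact_force: [-0.1, 0.3, -1.2]
opening: 0.0547
grip_force: 20.0
```

```bash
python3 -c "
from h import *
st();plan([.604,.05,.124],90)"
```

```text
t 22.15 p [0.601  0.0359 0.1396] R [[-0.0, 1.0, -0.001], [1.0, 0.0, 0.0], [0.0, -0.001, -1.0]] F [-0.1  0.3 -1.2] op 0.0547 g 20.0
travel [1.41 0.3  1.56] yaw 0.0 q [-0.14  0.55  1.3  -0.    1.29 -0.14]
```

Request:
apply_moves:
  jaw: [4,4,4,6.8,6.8]
  travel:
    - [1.4,0.3,0.5]
    - [1.4,0.3,1.1]
    - [1.4,0.3,1.1]
    - [1.4,0.3,1.1]
    - [1.4,0.3,1.1]
  yaw: [0,0,0,0,0]

```text
time_s: 22.65
tool_pos: [0.6053, 0.049, 0.1317]
tcp_rot: [[0.001, 1.0, 0.003], [1.0, -0.001, -0.0], [-0.0, 0.003, -1.0]]
contact_force: [0.2, -0.3, 0.3]
opening: 0.0674
grip_force: 0.0
```

Request:
apply_moves:
  jaw: [6.8,8,8,8,8]
  travel:
    - [0,0,-5]
    - [0,0,-10]
    - [-5,-3,-12]
    - [-10,-7,-12]
    - [-20,-13,-12]
  yaw: [0,0,0,0,0]

```text
time_s: 23.15
tool_pos: [0.5222, -0.0742, 0.2513]
tcp_rot: [[-0.0, 1.0, 0.003], [1.0, 0.0, -0.001], [-0.001, 0.003, -1.0]]
contact_force: [0.9, -0.6, -0.2]
opening: 0.08
grip_force: 0.0
```

```bash
python3 look.py t13; python3 -c "
from h import *
plan([.435,-.14,.2],95)"
```

```text
t 23.15 p [ 0.5222 -0.0742  0.2513] R [[-0.0, 1.0, 0.003], [1.0, 0.0, -0.001], [-0.001, 0.003, -1.0]] F [ 0.9 -0.6 -0.2] op 0.08 g 0.0
lemon [0.6209 0.0542 0.032 ] ang 90.4 456 [299. 189.] [57. 71.] basket
lemon [0.5444 0.0171 0.032 ] ang 143.2 342 [313. 218.] [49. 64.] basket
lemon [0.5419 0.0876 0.032 ] ang 90.1 401 [287. 220.] [52. 67.] basket
red (array([0.585, 0.216, 0.014]), np.int32(65), array([238.1692, 205.7538]))
travel [-6.08 -8.43  5.12] yaw -5.3 q [-0.38  0.33  1.34 -0.    1.47 -0.37]
```

All three lemons are in the basket and the tray is empty. Next is the rod: handle middle at (0.4346,-0.138), axis angle about 82°.

Request:
apply_moves:
  jaw: [5,5,5,5,5]
  travel:
    - [-5,-7.5,0]
    - [-5,-7.5,4]
    - [-5,-7.5,8]
    - [-5,-7.5,10]
    - [-5,-7.5,10]
  yaw: [7.7,7.7,7.7,7.7,7.7]

```text
time_s: 23.7
tool_pos: [0.4472, -0.1231, 0.1483]
tcp_rot: [[0.136, 0.991, -0.003], [0.991, -0.136, 0.002], [0.001, -0.003, -1.0]]
contact_force: [0.5, 1.1, 1.0]
opening: 0.0496
grip_force: 0.0
```

```bash
python3 - <<'E'
from m import *
o=st(); c=viewer.get_calibration('wrist'); im=snap('wrist','w14')
h=cv2.cvtColor(im,cv2.COLOR_BGR2HSV); m=((h[...,0]<6)|(h[...,0]>174))&(h[...,1]>150)&(h[...,2]>60)
for cc,s,k in blobs(m,60): print(cc,s,plane(c,*cc,.014,rayw))
plan([.4346,-.138,.05],82.3)
E
```

```text
t 23.7 p [ 0.4472 -0.1231  0.1483] R [[0.136, 0.991, -0.003], [0.991, -0.136, 0.002], [0.001, -0.003, -1.0]] F [0.5 1.1 1. ] op 0.0496 g 0.0
[304.5685 243.3376] [ 295  212   20   64 1256] [ 0.4351 -0.1355  0.014 ]
travel [-1.64 -1.15  9.99] yaw -0.1 q [-0.52  0.33  1.67  0.    1.15 -0.39]
```

View pics/w14.png

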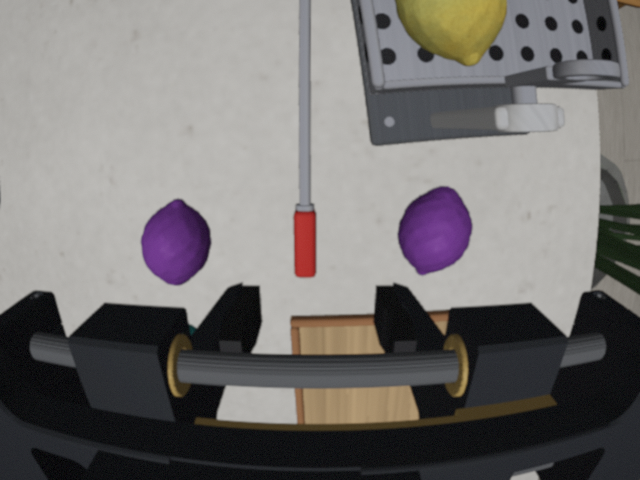

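The wrist view shows the red handle at (305,243) and the shaft straight up along column 305, so the tool is aligned with it. I'm descending onto the handle's middle.

Request:
apply_moves:
  jaw: [5,5,5,5,5]
  travel:
    - [-1.6,-1.1,3]
    - [-1.6,-1.1,6]
    - [-1.6,-1.1,9.5]
    - [-1.6,-1.1,9.5]
    - [-1.6,-1.1,9.5]
  yaw: [0,0,0,0,0]

```text
time_s: 24.25
tool_pos: [0.4363, -0.1379, 0.0561]
tcp_rot: [[0.134, 0.991, 0.002], [0.991, -0.134, -0.001], [-0.001, 0.002, -1.0]]
contact_force: [0.8, 0.1, -0.7]
opening: 0.0501
grip_force: 0.0
```

```bash
python3 -c "
from h import *
st();plan([.4349,-.138,.005],82.3)"
```

```text
t 24.25 p [ 0.4363 -0.1379  0.0561] R [[0.134, 0.991, 0.002], [0.991, -0.134, -0.001], [-0.001, 0.002, -1.0]] F [ 0.8  0.1 -0.7] op 0.0501 g 0.0
travel [-0.02 -0.14  5.11] yaw -0.0 q [-0.57  0.46  1.81  0.    0.87 -0.43]
```

Request:
apply_moves:
  jaw: [5,5,5,5,5]
  travel:
    - [0,-0.1,2]
    - [0,-0.1,4]
    - [0,-0.1,4.8]
    - [0,-0.1,4.8]
    - [0,-0.1,4.8]
  yaw: [0,0,0,0,0]

```text
time_s: 24.75
tool_pos: [0.435, -0.1377, 0.0078]
tcp_rot: [[0.135, 0.991, 0.002], [0.991, -0.135, -0.001], [-0.001, 0.002, -1.0]]
contact_force: [-0.4, 0.3, 0.1]
opening: 0.0501
grip_force: 0.0
```

Request:
apply_moves:
  jaw: [1,1,1,1,1]
  travel:
    - [0,0,0]
    - [0,0,0]
    - [0,0,0]
    - [0,0,0]
    - [0,0,0]
  yaw: [0,0,0,0,0]
  newtons: 45

```text
time_s: 25.25
tool_pos: [0.4343, -0.1374, 0.0067]
tcp_rot: [[0.135, 0.991, 0.0], [0.991, -0.135, -0.0], [-0.0, 0.0, -1.0]]
contact_force: [-0.3, -0.6, 2.5]
opening: 0.0175
grip_force: 45.0
```

Request:
apply_moves:
  jaw: [1,1,1,1,1]
  travel:
    - [0,0,-3]
    - [0,0,-8]
    - [0,0,-13]
    - [0,0,-18]
    - [0,0,-22]
  yaw: [0,0,0,0,0]

```text
time_s: 25.75
tool_pos: [0.434, -0.1372, 0.2294]
tcp_rot: [[0.135, 0.991, 0.002], [0.991, -0.135, -0.001], [-0.001, 0.002, -1.0]]
contact_force: [0.0, -1.4, -2.6]
opening: 0.0173
grip_force: 45.0
```

```bash
python3 -c "
from h import *
st();plan([.5645,-.305,.225],90)"
```

```text
t 25.75 p [ 0.434  -0.1372  0.2294] R [[0.135, 0.991, 0.002], [0.991, -0.135, -0.001], [-0.001, 0.002, -1.0]] F [ 0.  -1.4 -2.6] op 0.0173 g 45.0
travel [-14.87  15.19   0.48] yaw -7.7 q [-0.57  0.22  1.56 -0.    1.36 -0.43]
```

Request:
apply_moves:
  jaw: [1,1,1,1,1]
  travel:
    - [-5,0,0]
    - [-10,0,0]
    - [-14.8,2,0]
    - [-14.8,7,0]
    - [-14.8,12,0]
  yaw: [0,0,-3,-7.7,-7.7]

```text
time_s: 26.25
tool_pos: [0.5328, -0.3021, 0.2263]
tcp_rot: [[0.003, 1.0, -0.0], [1.0, -0.003, 0.0], [0.0, -0.0, -1.0]]
contact_force: [0.0, -0.9, -0.2]
opening: 0.0173
grip_force: 45.0
```

```bash
python3 -c "
from h import *
st();plan([.5645,-.305,.17],90)"
```

```text
t 26.25 p [ 0.5328 -0.3021  0.2263] R [[0.003, 1.0, -0.0], [1.0, -0.003, 0.0], [0.0, -0.0, -1.0]] F [ 0.  -0.9 -0.2] op 0.0173 g 45.0
travel [-0.29  3.17  5.62] yaw -0.1 q [-0.71  0.5   1.13 -0.    1.51 -0.71]
```

Request:
apply_moves:
  jaw: [1,1,1,1,1]
  travel:
    - [-0.5,2.4,2]
    - [-0.5,2.4,5.4]
    - [-0.5,2.4,5.4]
    - [-0.5,2.4,5.4]
    - [-0.5,2.4,5.4]
  yaw: [0,0,0,0,0]

```text
time_s: 26.75
tool_pos: [0.5565, -0.3055, 0.1746]
tcp_rot: [[0.001, 1.0, 0.002], [1.0, -0.001, -0.002], [-0.002, 0.002, -1.0]]
contact_force: [0.0, -0.5, -0.3]
opening: 0.0173
grip_force: 45.0
```

```bash
python3 -c "
from h import *
st()
t=snap('top','t15');s=snap('scene','s15');w=snap('wrist','w15')
a=cv2.resize(t[150:250,225:385],(400,250),interpolation=2);b=cv2.resize(s[170:270,240:400],(400,250),interpolation=2)
cv2.imwrite('pics/c15.png',np.vstack([np.hstack([a,b]),cv2.resize(w[0:220,:],(800,275))]))"
```

```text
t 26.75 p [ 0.5565 -0.3055  0.1746] R [[0.001, 1.0, 0.002], [1.0, -0.001, -0.002], [-0.002, 0.002, -1.0]] F [ 0.  -0.5 -0.3] op 0.0173 g 45.0
```

View pics/c15.png

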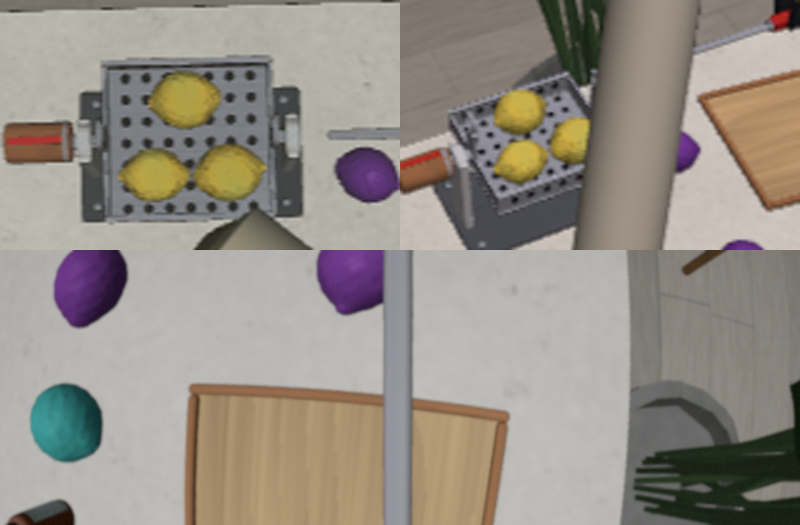

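The crops show three lemons lying low in the basket, the red stripe on top of the grip at crop (35,140), and the rod tip at crop (328,134) in line with the eyelets. The shaft is centred in the wrist view. I'm now getting the rod line and the eyelets numerically.

```bash
python3 - <<'E'
from m import *
ct=viewer.get_calibration('top'); cs=viewer.get_calibration('scene')
t=cv2.cvtColor(cv2.imread('pics/t15.png'),6).astype(float); s=cv2.cvtColor(cv2.imread('pics/s15.png'),6).astype(float)
print('tip exp',proj(ct,[.5565,-.082,.177]),'eye n',proj(ct,[.5655,-.035,.173]),'eye f',proj(ct,[.5655,.131,.173]))
P=[]
for u in range(358,430,3):
    c=t[198:212,u]; w=np.clip(np.median(t[190:198,u])-c,0,None); w[w<15]=0
    if w.sum()>0: P.append((u,198+(w*np.arange(14)).sum()/w.sum(),(w>0).sum()))
print(np.round(P,1).tolist())
for u in (333,334,335,336,337,338): print(u,t[190:222,u].astype(int).tolist())
for u in (264,265,266,267,268,269): print(u,t[190:222,u].astype(int).tolist())
print('scene exp', proj(cs,[.5565,-.16,.177]),proj(cs,[.5565,-.27,.177]))
for u in range(360,396,4): print(u,s[170:205,u].astype(int).tolist())
E
```

```text
tip exp (np.float64(355.6101743449454), np.float64(203.9495987115567)) eye n (np.float64(335.40705520350224), np.float64(200.98993958804311)) eye f (np.float64(264.9202928617307), np.float64(202.9894510203233))
[[358.0, 203.4, 4.0], [361.0, 203.5, 4.0], [364.0, 206.9, 6.0], [367.0, 207.2, 8.0], [370.0, 207.3, 9.0], [373.0, 207.3, 8.0], [376.0, 206.5, 7.0], [379.0, 203.8, 6.0], [382.0, 202.8, 5.0], [385.0, 203.0, 5.0], [388.0, 202.8, 5.0], [391.0, 202.4, 4.0], [394.0, 202.5, 4.0], [397.0, 202.5, 4.0], [400.0, 202.4, 4.0], [403.0, 207.4, 10.0], [409.0, 201.4, 2.0], [412.0, 201.9, 2.0], [415.0, 202.4, 2.0], [418.0, 201.9, 2.0], [421.0, 206.5, 4.0], [424.0, 208.2, 8.0], [427.0, 205.1, 9.0]]
333 [123, 122, 112, 109, 108, 104, 90, 84, 98, 92, 86, 50, 61, 59, 55, 52, 68, 60, 61, 97, 108, 102, 102, 104, 110, 113, 111, 113, 112, 114, 124, 124]
334 [91, 94, 97, 89, 90, 85, 86, 98, 114, 119, 120, 101, 103, 103, 101, 96, 91, 71, 64, 84, 106, 105, 105, 101, 102, 105, 106, 106, 113, 112, 121, 121]
335 [67, 68, 68, 67, 66, 55, 93, 110, 120, 124, 130, 128, 127, 127, 126, 124, 111, 92, 66, 61, 73, 72
[... 2381 characters left out ...]
380 [124, 127, 127, 129, 128, 130, 129, 127, 124, 126, 129, 135, 146, 136, 156, 199, 198, 198, 198, 197, 195, 195, 196, 195, 193, 193, 195, 195, 194, 196, 196, 189, 153, 107, 93]
384 [128, 126, 125, 124, 125, 125, 124, 126, 128, 133, 148, 145, 126, 183, 197, 198, 198, 198, 197, 197, 195, 194, 195, 196, 196, 197, 193, 193, 195, 196, 190, 153, 111, 93, 120]
388 [125, 125, 124, 125, 125, 118, 91, 79, 100, 108, 133, 96, 105, 199, 198, 199, 199, 198, 198, 195, 195, 196, 194, 195, 196, 196, 198, 198, 197, 190, 153, 112, 93, 120, 152]
392 [18, 20, 19, 17, 32, 64, 77, 78, 76, 60, 48, 68, 136, 199, 199, 198, 197, 196, 198, 198, 198, 199, 197, 196, 196, 196, 197, 196, 187, 147, 112, 93, 120, 154, 153]
```

The rod is level and parallel to the axis within about 0.5°. Eyelet line: x≈0.564, z≈0.173, so TCP x≈0.5635 and z≈0.1707.

Request:
apply_moves:
  jaw: [1,1,1,1,1]
  travel:
    - [0,0.7,0.3]
    - [0,0.7,0.35]
    - [1,0.7,0.35]
    - [2,0.7,0.35]
    - [2,0.7,0.35]
  yaw: [0,0,0,0,0]

```text
time_s: 27.4
tool_pos: [0.5634, -0.2833, 0.1692]
tcp_rot: [[-0.001, 1.0, -0.0], [1.0, 0.001, 0.0], [0.0, -0.0, -1.0]]
contact_force: [-0.3, 0.0, -0.7]
opening: 0.0174
grip_force: 45.0
```

```bash
cat > rodline.py <<'E'
from m import *
import sys
st(); ct=viewer.get_calibration('top'); o=r.get_obs(); p=o['tool_pos']
im=snap('top',sys.argv[1]); t=cv2.cvtColor(im,6).astype(float)
u0,v0=proj(ct,[p[0],p[1]+.2235,.173]); print('exp tip',round(u0,1),round(v0,1))
P=[]
for u in range(int(u0)+3,int(u0)+60,4):
    ve=proj(ct,[p[0],p[1]+.2235-(u-u0)*.00233,.173])[1]; a=int(round(ve))-5
    c=t[a:a+11,u]; b=(c[:3].mean()+c[-3:].mean())/2; w=np.abs(c-b); w[w<12]=0
    if w.sum()>0: P.append((u,a+(w*np.arange(11)).sum()/w.sum()-ve,np.ptp(c)))
print(np.round(P,1).tolist())
E
python3 rodline.py t16; python3 -c "
from h import *
plan([.5635,-.28,.1707],90)"
```

```text
t 27.4 p [ 0.5634 -0.2833  0.1692] R [[-0.001, 1.0, -0.0], [1.0, 0.001, 0.0], [0.0, -0.0, -1.0]] F [-0.3  0.  -0.7] op 0.0174 g 45.0
exp tip 346.0 201.6
[[348.0, 0.1, 59.0], [352.0, -0.4, 46.0], [356.0, -0.1, 52.0], [360.0, -0.2, 67.0], [364.0, -0.3, 54.0], [368.0, -0.0, 59.0], [372.0, -0.4, 63.0], [376.0, -0.3, 56.0], [380.0, -0.2, 63.0], [384.0, 0.0, 60.0], [388.0, -0.4, 54.0], [392.0, -0.2, 52.0], [396.0, -0.1, 62.0], [400.0, -0.1, 61.0], [404.0, 0.3, 67.0]]
travel [ 0.41  0.   -0.14] yaw 0.0 q [-0.65  0.57  1.17  0.    1.4  -0.65]
```

Request:
apply_moves:
  jaw: [1,1,1,1,1]
  travel:
    - [0.5,0,-0.14]
    - [1.5,0,-0.14]
    - [2.5,0,-0.14]
    - [3.5,0,-0.14]
    - [4.2,0,-0.14]
  yaw: [0,0,0,0,0]

```text
time_s: 27.95
tool_pos: [0.5634, -0.2418, 0.1705]
tcp_rot: [[0.0, 1.0, -0.0], [1.0, -0.0, 0.0], [0.0, -0.0, -1.0]]
contact_force: [0.2, -0.5, -1.1]
opening: 0.0174
grip_force: 45.0
```

```bash
python3 - <<'E'
from m import *
o=st();p=o['tool_pos'];cs=viewer.get_calibration('scene')
t=snap('top','t17');s=snap('scene','s17');print(proj(cs,[.564,-.034,.173]),proj(cs,[.564,-.02,.173]))
cv2.imwrite('pics/c17.png',np.hstack([cv2.resize(t[180:225,310:370],None,fx=6.6,fy=8,interpolation=2),cv2.resize(s[180:225,290:350],None,fx=6.6,fy=8,interpolation=2)]))
E
```

```text
t 27.95 p [ 0.5634 -0.2418  0.1705] R [[0.0, 1.0, -0.0], [1.0, -0.0, 0.0], [0.0, -0.0, -1.0]] F [ 0.2 -0.5 -1.1] op 0.0174 g 45.0
(np.float64(318.3810615360179), np.float64(202.04388097400454)) (np.float64(314.27342919990355), np.float64(203.4013967364448))
```

View pics/c17.png

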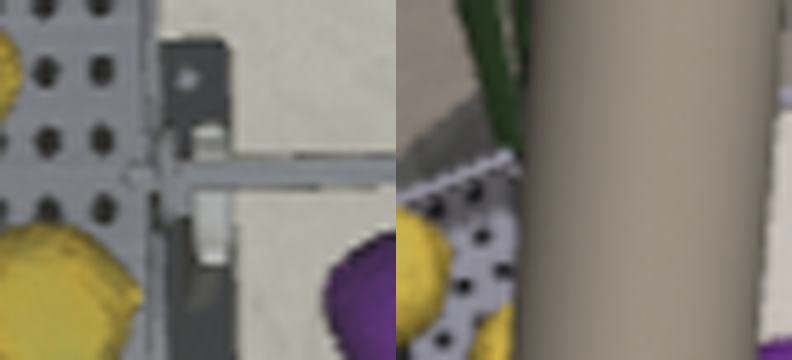

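The rod tip shows past the near eyelet at crop (135,176), centred on the ring, with no contact force. I'm pushing on.

Request:
apply_moves:
  jaw: [1,1,1,1,1]
  travel:
    - [1.5,0,0]
    - [3,0,0]
    - [4.5,0,0]
    - [6,0,0]
    - [7,0,0]
  yaw: [0,0,0,0,0]

```text
time_s: 28.55
tool_pos: [0.5634, -0.1713, 0.1705]
tcp_rot: [[-0.0, 1.0, 0.0], [1.0, 0.0, 0.0], [0.0, 0.0, -1.0]]
contact_force: [0.4, 0.2, -0.6]
opening: 0.0172
grip_force: 45.0
```

Request:
apply_moves:
  jaw: [1,1,1,1,1]
  travel:
    - [1.2,0,0]
    - [2.4,0,0]
    - [3.6,0,0]
    - [5,0,0]
    - [5,0,0]
  yaw: [0,0,0,0,0]

```text
time_s: 29.05
tool_pos: [0.5634, -0.1213, 0.1705]
tcp_rot: [[-0.001, 1.0, -0.0], [1.0, 0.001, 0.0], [0.0, -0.0, -1.0]]
contact_force: [-0.3, 1.0, -0.8]
opening: 0.0176
grip_force: 45.0
```

```bash
python3 rodline.py t18; python3 look.py t18b; python3 -c "
from h import *
plan([.5635,-.11,.1707],90)"
```

```text
t 29.05 p [ 0.5634 -0.1213  0.1705] R [[-0.001, 1.0, -0.0], [1.0, 0.001, 0.0], [0.0, -0.0, -1.0]] F [-0.3  1.  -0.8] op 0.0176 g 45.0
exp tip 277.2 203.5
[[280.0, -0.3, 33.0], [284.0, -0.8, 90.0], [288.0, -0.7, 39.0], [292.0, -0.1, 94.0], [296.0, -2.0, 59.0], [300.0, 0.2, 94.0], [304.0, -2.2, 32.0], [308.0, -0.3, 85.0], [312.0, 2.5, 40.0], [316.0, -0.7, 92.0], [320.0, 0.1, 38.0], [324.0, -1.0, 84.0], [328.0, -0.2, 32.0], [332.0, 0.5, 66.0], [336.0, 1.6, 47.0]]
t 29.1 p [ 0.5636 -0.1223  0.1705] R [[-0.0, 1.0, 0.0], [1.0, 0.0, -0.0], [-0.0, 0.0, -1.0]] F [-0.4 -0.6 -1.2] op 0.0174 g 45.0
lemon [0.621  0.0542 0.032 ] ang 89.5 456 [298. 189.] [57. 70.] basket
lemon [0.5425 0.0101 0.032 ] ang 96.1 453 [316. 219.] [57. 70.] basket
lemon [0.542  0.0877 0.032 ] ang 90.6 400 [287. 220.] [52. 67.] basket
red (array([0.585, 0.216, 0.014]), np.int32(65), array([238.1692, 205.7538]))
travel [ 1.29 -0.01 -0.03] yaw -0.0 q [-0.42  0.48  1.33 -0.    1.32 -0.42]
```

Request:
apply_moves:
  jaw: [1,1,1,1,1]
  travel:
    - [1,0,0]
    - [1.8,0,0]
    - [2.6,0,0]
    - [3.3,0,0]
    - [3.8,0,0]
  yaw: [0,0,0,0,0]

```text
time_s: 29.65
tool_pos: [0.5635, -0.0843, 0.1705]
tcp_rot: [[0.0, 1.0, 0.0], [1.0, -0.0, 0.0], [0.0, 0.0, -1.0]]
contact_force: [0.1, -0.3, -0.6]
opening: 0.0176
grip_force: 45.0
```

Request:
apply_moves:
  jaw: [1,1,1,1,1]
  travel:
    - [0.7,0,0]
    - [1.2,0,0]
    - [1.5,0,0]
    - [1.7,0,0]
    - [1.7,0,0]
  yaw: [0,0,0,0,0]

```text
time_s: 30.15
tool_pos: [0.5635, -0.0679, 0.1704]
tcp_rot: [[0.001, 1.0, -0.0], [1.0, -0.001, 0.0], [0.0, -0.0, -1.0]]
contact_force: [-0.1, -0.4, -0.6]
opening: 0.0176
grip_force: 45.0
```

Request:
apply_moves:
  jaw: [1,1,1,1]
  travel:
    - [0.15,0,0]
    - [0.3,0,0]
    - [0.3,0,0]
    - [0.3,0,0]
  yaw: [0,0,0,0]

```text
time_s: 30.55
tool_pos: [0.5636, -0.0651, 0.1704]
tcp_rot: [[0.001, 1.0, 0.0], [1.0, -0.001, -0.0], [-0.0, 0.0, -1.0]]
contact_force: [1.0, 1.3, -1.3]
opening: 0.0177
grip_force: 45.0
```

Request:
apply_moves:
  jaw: [1,1,1,1]
  travel:
    - [0.15,0,0]
    - [0.3,0,0]
    - [0.3,0,0]
    - [0.3,0,0]
  yaw: [0,0,0,0]

```text
time_s: 30.95
tool_pos: [0.5636, -0.0638, 0.1706]
tcp_rot: [[0.001, 1.0, 0.0], [1.0, -0.001, -0.004], [-0.004, 0.0, -1.0]]
contact_force: [0.4, -7.8, -0.5]
opening: 0.0173
grip_force: 45.0
```

Request:
apply_moves:
  jaw: [1,1,1,1]
  travel:
    - [0.15,0,0]
    - [0.2,0,0]
    - [0.2,0,0]
    - [0.2,0,0]
  yaw: [0,0,0,0]

```text
time_s: 31.35
tool_pos: [0.5637, -0.0637, 0.1707]
tcp_rot: [[0.002, 1.0, 0.0], [1.0, -0.002, -0.007], [-0.007, 0.0, -1.0]]
contact_force: [-1.9, -18.0, -1.5]
opening: 0.0177
grip_force: 45.0
```

The handle is against the eyelet (18 N). I'm relaxing the push, setting the shaft down in the eyelets and letting go.

Request:
apply_moves:
  jaw: [1,1,1,1]
  travel:
    - [-0.4,0,0]
    - [-0.4,0,0.2]
    - [-0.4,0,0.35]
    - [-0.4,0,0.35]
  yaw: [0,0,0,0]

```text
time_s: 31.75
tool_pos: [0.5635, -0.064, 0.1667]
tcp_rot: [[0.001, 1.0, -0.0], [1.0, -0.001, -0.0], [-0.0, -0.0, -1.0]]
contact_force: [0.4, -2.0, -3.0]
opening: 0.0171
grip_force: 45.0
```

Request:
apply_moves:
  jaw: [2.2,3,4,5,5]
  travel:
    - [0,0,0]
    - [0,0,0]
    - [0,0,0]
    - [0,0,0]
    - [0,0,-2]
  yaw: [0,0,0,0,0]

```text
time_s: 32.25
tool_pos: [0.5626, -0.0637, 0.1851]
tcp_rot: [[0.001, 1.0, -0.005], [1.0, -0.001, 0.002], [0.002, -0.005, -1.0]]
contact_force: [-1.2, 0.2, 0.0]
opening: 0.0496
grip_force: 0.0
```

Request:
apply_moves:
  jaw: [5,5,5,5,5]
  travel:
    - [0,0,-3]
    - [0,0,-7]
    - [0,0,-10]
    - [-8,0,-11]
    - [-16,-6,-11]
  yaw: [0,0,0,0,0]

```text
time_s: 32.75
tool_pos: [0.5408, -0.1586, 0.2955]
tcp_rot: [[-0.002, 1.0, 0.003], [1.0, 0.002, -0.001], [-0.001, 0.003, -1.0]]
contact_force: [0.1, -1.1, -1.0]
opening: 0.0504
grip_force: 0.0
```

Request:
apply_moves:
  jaw: [5,5,5,5,5]
  travel:
    - [-5,-2,0]
    - [-10,-4,0]
    - [-14,-6,0]
    - [-14,-6,0]
    - [-14,-6,0]
  yaw: [0,0,0,0,0]

```text
time_s: 33.25
tool_pos: [0.4791, -0.2982, 0.2945]
tcp_rot: [[0.003, 1.0, -0.0], [1.0, -0.003, 0.0], [0.0, -0.0, -1.0]]
contact_force: [-0.1, 0.2, 0.2]
opening: 0.0498
grip_force: 0.0
```

```bash
python3 look.py t19; python3 - <<'E'
from m import *
ct=viewer.get_calibration('top');cs=viewer.get_calibration('scene');im=cv2.imread('pics/t19.png');t=cv2.cvtColor(im,6).astype(float)
s=snap('scene','s19')
for nm,i,c in (('top',im,ct),('scene',s,cs)):
    h=cv2.cvtColor(i,cv2.COLOR_BGR2HSV); m=((h[...,0]<6)|(h[...,0]>174))&(h[...,1]>130)&(h[...,2]>70)
    print(nm,[(b[0].round(1),b[1][:4],b[1][4]) for b in blobs(m,20)],'exp handle',proj(c,[.564,-.066,.1685]),'tip',proj(c,[.564,.157,.1685]))
# tip beyond far eyelet
for v in range(199,208): print(v,t[v,250:275].astype(int).tolist())
E
```

```text
t 33.25 p [ 0.4791 -0.2982  0.2945] R [[0.003, 1.0, -0.0], [1.0, -0.003, 0.0], [0.0, -0.0, -1.0]] F [-0.1  0.2  0.2] op 0.0498 g 0.0
lemon [0.621  0.0542 0.032 ] ang 90.0 457 [299. 189.] [57. 70.] basket
lemon [0.5425 0.0103 0.032 ] ang 96.7 449 [316. 219.] [57. 70.] basket
lemon [0.5421 0.0877 0.032 ] ang 89.7 400 [287. 220.] [52. 67.] basket
red (array([ 0.5879, -0.0765,  0.014 ]), np.int32(157), array([348.0764, 201.5478]))
red (array([0.5851, 0.2158, 0.014 ]), np.int32(66), array([238.2273, 205.7273]))
top [(array([348. , 201.5]), array([337, 198,  23,   8], dtype=int32), np.int32(178)), (array([238.3, 205.7]), array([228, 204,  21,   4], dtype=int32), np.int32(67))] exp handle (np.float64(348.44080662899364), np.float64(201.54360958898977)) tip (np.float64(254.08784521855924), np.float64(204.2217467700598))
scene [(array([247.5, 233.5]), array([239, 230,  17,   7], dtype=int32), np.int32(38))] exp handle (np.float64(327.62759127450596), np.float64(200.05878987720664)) tip (np.float64(260.2074889621405), np.float64(222.39398494740317))
199 [84, 81, 66, 87, 154, 160, 137, 145, 149
[... 361 characters left out ...]
133, 131, 131, 123, 122, 130, 114, 120, 136, 136, 136, 136, 137, 137, 139, 139]
203 [125, 110, 76, 103, 129, 134, 134, 133, 133, 133, 134, 132, 122, 123, 129, 113, 116, 131, 132, 132, 132, 132, 132, 132, 132]
204 [126, 112, 81, 74, 113, 136, 138, 140, 139, 140, 137, 138, 127, 123, 129, 115, 122, 137, 137, 136, 136, 138, 137, 139, 139]
205 [127, 112, 82, 83, 96, 111, 116, 125, 130, 128, 114, 106, 101, 116, 130, 107, 76, 66, 72, 86, 94, 93, 86, 96, 87]
206 [126, 120, 91, 84, 116, 156, 171, 170, 167, 171, 153, 125, 124, 128, 129, 102, 65, 58, 75, 112, 128, 128, 128, 106, 64]
207 [126, 121, 92, 86, 116, 152, 166, 169, 171, 173, 153, 125, 109, 115, 129, 99, 57, 53, 76, 112, 128, 130, 130, 99, 54]
```

```bash
python3 -c "
from m import *
print(plane(viewer.get_calibration('top'),238.3,205.75,.138), r.job_done())"
```

```text
the job is handed in; nothing more can be done
[0.5661 0.1985 0.138 ] None
```

I handed the job in at about 33 s. By my measurements the red mark is up to within about 2°, all three lemons lie in the basket, and the rod is through both eyelets with its handle against the first one. The gripper is clear, and the arm was not near the mug, the cactus or the candle. No verdict was returned.

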